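# Unstack the craft supplies onto their places

### The arm

A 7-joint arm with a two-finger parallel gripper is mounted at the origin on the work surface. World frame = base frame: x ahead of the robot, y to its left, z up, the work surface at z = 0. Lengths are in m, angles in rad, forces in N, time in s.
With the tool pointing down it reaches from about 0.4 to 0.85 m from the base axis. Payload 4.5 kg.
Tool frame: the origin (TCP) lies at the very end of the fingers, on their centre line; the grasp point (between the pads) lies 19 mm behind it; z points along the fingers, y is the line along which they close (so a half turn about z gives the same grasp; the last joint's range is limited). The gripper opens to 85 mm and grips with 20 to 120 N. Pads are 22 mm wide; open, the fingers measure 114 mm over their backs; the gripper's body (76 mm by 85 mm) begins 54 mm behind the grasp point. The pads swing forward as they close: fully open they stand 13 mm farther back than shut.
Start: joints at [1.2, 0.689, -0.195, 1.565, 0.157, 0.902, -0.215], TCP at [0.246, -0.575, 0.231] pointing down, gripper open.
Joint ranges: [-3.01, 3.01], [-0.46, 2.08], [-1.47, 1.51], [0.13, 2.56], [-1, 4.14], [0.04, 2.09], [-2.66, 2.66]. Speed limits (rad/s): [2.57, 2.57, 3.14, 3.14, 3.14, 3.14, 3.14].

### API

Orientations are given as a unit quaternion [x, y, z, w].
In Python, from rig import ctrl, optics gives the robot as it stands. The module is installed in compiled form; this text tells all that it offers.
- The arm moves only by the tool move_arm, never from a script. Its argument "plan" is a list of rows, each an object with "fingers": the opening, from -1 (shut) to 1 (fully open); "xyz": the shift along the tool's x, y, z scaled (see below), a list of three; "delta_rot": the turn, a rotation vector about the tool's x, y, z scaled (see below), a list of three. In form: [{"fingers": fingers, "xyz": [tx, ty, tz], "delta_rot": [ax, ay, az]}, ...]. A call has 1 to 5 rows; each row shifts and turns the commanded pose from where the row before left it, along the tool's axes as they then stand; what a row does not reach is not made up. The controller multiplies each number of a shift by 0.25 m and each number of a turn by pi rad. A row lasts 1/12 s, in which the tool goes at most 41.7 mm and 7.16 degrees, less where a joint would pass 70% of its speed; a pose out of reach is approached as far as the arm can. A call with a number of a shift or a turn outside -1 to 1 is refused whole. A call with a gripper value outside its range is refused whole. The fingers move at their own pace and stop on an object; "grip_force" is the grip in N (left out, the last holds). Time passes only in rows, so rows that do not move let the fingers close. It gives the time, the measured TCP pose, the force, the opening and the grip force at its end, in the units of the state.
- ctrl.sense(): the state, without advancing time (a new reading comes with each control period).
- optics.snapshot(name): name is "scene" or "top" or "wrist"; returns a dict with "img" (400x640x3 uint8, red, green, blue), "fx", "fy", "cx", "cy" (pixels), "R" (3x3) and "t" (3): a world point X has camera coordinates R X + t. Camera axes: x right, y down, z forward; pixel columns grow to the right and rows downward; lengths in m; the calibration is good to about 2 mm. A picture is of the moment at which its call begins. There is no depth.
- ctrl.hand_in(): hands the job in; it is judged then, once.
The state is a dict: "time": time; "q": joint angles; "joint_vel": joint speeds; "tau": joint torques, N m; "position": TCP position; "tool_rot": TCP orientation; "ft_force": force on the tool from outside, world axes, zero at the start; "moment": the same for the moment, N m; "gripper_width": opening from 0.0 (shut) to 1.0 (fully open); "gripper_force": force on a finger pad.
Only numpy, scipy, OpenCV 4.12 (cv2) and the standard library are available. Lean on these libraries where they do the work, as an engineer would, in place of code of your own. Each camera call takes 0.05 s, during which the arm holds its last target. There are 200 camera calls.

### The job

The craft supplies have been left in two piles; take them apart and set each thing down on its own place, keeping everything upright as you go. The carton goes in the middle of the oblong felt mat and the wooden box in the middle of the square tile, both square with the piece beneath; the tin goes in the middle of the round cork coaster, the wire spool in the middle of the small steel disc, and the tape roll over the pin of the tape stand, right down on its foot.

Things in the scene. Friction and masses are not known exactly. Their poses are not given: they have to be found in the camera images.
- carton_mid (a point): Closed oblong carton of glue sticks, brown cardboard with a pale paper band: 110 (its x) x 56 (its y) x 36 mm high. The point is its centre, 18 mm above its underside; z up. It is the bottom of one of the two piles: the tin or the tape roll stands on it.
- woodbox_mid (a point): Closed square box of dark wood, 66 x 66 x 36 mm high, sides along its x and y. The point is its centre, 18 mm above its underside; z up. It is the bottom of the other pile: the tape roll or the tin stands on it.
- tin_mid (a point): Closed round tin of bare metal, diameter 50, 28 mm high, standing on the carton or on the wooden box. The point is its centre, 14 mm above its underside; z up.
- tape_mid (a point): Roll of white tape lying flat: outer diameter 54, hole diameter 26 (right through), 24 mm high. It lies on the carton or on the wooden box, with the spool standing on it. The point is its centre (in the hole), 12 mm above its underside; z is the axis of the hole, up.
- spool_mid (a point): Small spool of copper wire, black end flanges of diameter 36, 36 mm high, standing upright on the tape roll. The point is its centre, 18 mm above its underside; z up.
- mat_top (a point): Oblong grey felt mat, 134 (its x) x 80 (its y), 6 mm thick, fixed flat on the table: the carton's place. The point is the centre of its upper face; z up.
- tile_top (a point): Square white ceramic tile, 90 x 90, 8 mm thick, fixed flat on the table, sides along its x and y: the wooden box's place. The point is the centre of its upper face; z up.
- coaster_top (a point): Round cork coaster, diameter 76, 6 mm thick, fixed on the table: the tin's place. The point is the centre of its upper face; z up.
- disc_top (a point): Small round dark steel disc, diameter 58, 8 mm thick, fixed on the table: the spool's place. The point is the centre of its upper face; z up.
- stand_top (a point): Tape stand, fixed on the table: a round dark wooden foot, diameter 44, 14 mm high, with an upright steel pin of diameter 10 in its middle that rises 31 mm above the foot (round top 45 mm above the table). The point is on the pin's axis at the foot's upper face, where the underside of the tape roll comes to rest; z up.
There are look-alikes about, which are no part of the job. What is meant by the part that bears carton_mid is not purple, and is the smaller of those in its own colour.

How it is judged:
By the outcome, as a careful person would: the job done as asked, in the order asked, and still so for the second after the job is handed in, with the robot touching nothing.
It also fails if it takes over 144 s, if anything falls off the work surface, if the arm or the gripper's body presses on something with over 40 N, if the wrist force passes 120 N, or if a joint passes its speed limit or range.

## Working session

There is one attempt and no reset: what is moved stays moved. The work goes in short steps, Python scripts to look and compute and a tool call to move; the robot and the scene stay as the last step left them, time stands still between calls to the robot, and variables do not carry over. Pictures are saved under pics/ and viewed, at most 14 in all, crops included, and the job is handed in when it is done.

Besides the shell and the picture viewer there is one more tool, called after "Request:" as name(argument=value, ...) on one line, values as JSON. move_arm: Moves the arm, as the interface text tells. Shifts and turns lie within -1 to 1; 1 stands for 0.25 m of shift or pi rad of turn. Its arguments: {"type":"object","properties":{"plan":{"type":"array"},"grip_force":{"type":"number"}},"required":["plan"]}

```bash
mkdir -p pics
cat > h.py <<'E'
import numpy as np, cv2
from rig import ctrl, optics
def snap(n,f=None):
    s=optics.snapshot(n)
    if f: cv2.imwrite('pics/'+f,s['img'][:,:,::-1])
    return s
def ray(s,u,v,z):
    R=np.array(s['R']);t=np.array(s['t']);c=-R.T@t
    d=R.T@np.array([(u-s['cx'])/s['fx'],(v-s['cy'])/s['fy'],1]); return c+d*(z-c[2])/d[2]
def proj(s,X):
    p=np.array(s['R'])@np.array(X)+np.array(s['t']); return np.array([s['fx']*p[0]/p[2]+s['cx'],s['fy']*p[1]/p[2]+s['cy']])
E
python3 - <<'E'
from h import *
for n in ('scene','top'):
    s=snap(n,n+'0.png'); print(n,s['fx'],s['cx'],s['cy'],-np.array(s['R']).T@s['t'],np.round(s['R'],3).tolist())
    np.savez(n+'0.npz',**s)
st=ctrl.sense(); print(st)
E
```

```text
scene 491.7534287275757 318.5071238823048 195.55159524529194 [ 1.44695248 -0.77340234  0.81749135] [[0.624, 0.781, -0.022], [0.403, -0.345, -0.848], [-0.67, 0.52, -0.53]]
top 385.523608563118 313.1067932699009 200.18807098432006 [ 0.22949116 -0.06597605  1.19340017] [[0.054, -0.999, -0.004], [-0.973, -0.052, -0.227], [0.226, 0.016, -0.974]]
{'time': 0.1, 'q': array([ 1.19977037,  0.68992284, -0.19452088,  1.56627926,  0.15732276,
        0.90250506, -0.21511173]), 'joint_vel': array([ 0.0018968 ,  0.00031653,  0.00095395, -0.00464428, -0.00030111,
        0.00112133, -0.00047171]), 'tau': array([-4.41515091e-03, -5.40604091e+01, -1.27136193e+00, -1.58985418e+01,
        9.46561602e-03,  4.43896555e-03, -4.38529597e-06]), 'position': array([ 0.24587531, -0.57394458,  0.23053964]), 'tool_rot': array([ 9.79575519e-01,  2.01074769e-01, -2.42366828e-04, -8.25496112e-04]), 'ft_force': array([0.4429741 , 0.57878758, 0.33256765]), 'moment': array([0.07050829, 0.03407793, 0.00261119]), 'gripper_force': 0.0, 'gripper_width': 0.9953096929848472}
```

View pics/top0.png

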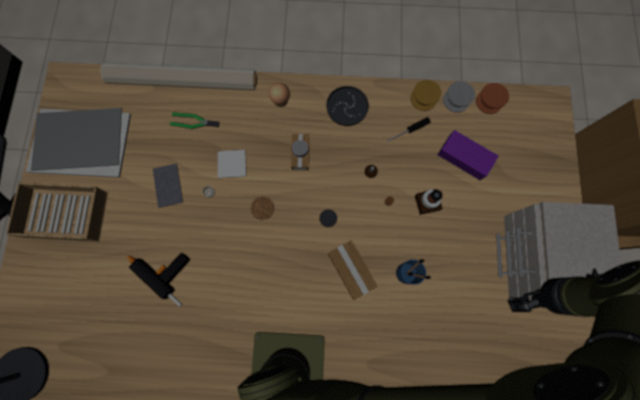

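View pics/scene0.png

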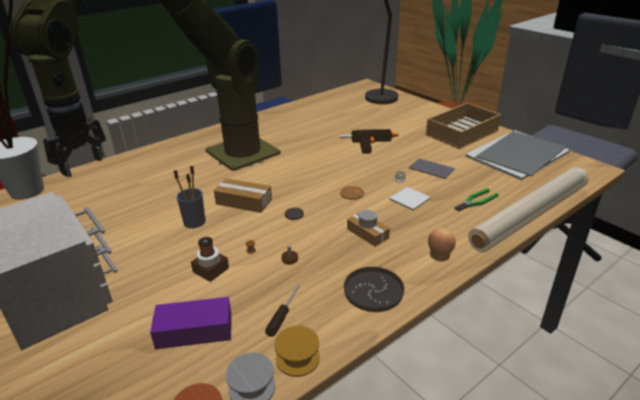

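The top view shows these candidates:
- **Cartons:** brown with the tin on it at (300,152), a larger brown one at (352,270), and purple at (468,155). The one at (300,152) fits, being the smaller of the brown pair and carrying the tin.
- **Wooden box pile:** (429,200), with the tape and spool on it.
- **Places:** mat (168,186), tile (231,163), coaster (262,208), disc (328,218).
- **Stand:** (371,171) or (389,201), to be settled in one enlarged crop.

Run:
```python
from h import *
a=cv2.imread('pics/top0.png')[125:245,140:460]; b=cv2.imread('pics/scene0.png')[170:290,180:500]
f=lambda i:cv2.resize(np.clip(255*(i/255.)**.6,0,255).astype(np.uint8),(800,300),interpolation=cv2.INTER_CUBIC)
cv2.imwrite('pics/c1.png',np.vstack([f(a),f(b)]))
s=dict(np.load('top0.npz'))
for n,u,v,z in [('carton',300,152,.036),('wb',429,205,.036),('mat',168,186,.006),('tile',231,163,.008),('coast',262,208,.006),('disc',328,218,.008),('stand',371,171,.014),('knob',389,201,.014),('bigcarton',352,270,.036)]: print(n,ray(s,u,v,z).round(3))
```

```text
carton [0.653 0.003 0.036]
wb [ 0.502 -0.403  0.036]
mat [0.527 0.419 0.006]
tile [0.614 0.225 0.008]
coast [0.471 0.113 0.006]
disc [ 0.45  -0.096  0.008]
stand [ 0.609 -0.226  0.014]
knob [ 0.513 -0.285  0.014]
bigcarton [ 0.293 -0.173  0.036]
```

View pics/c1.png

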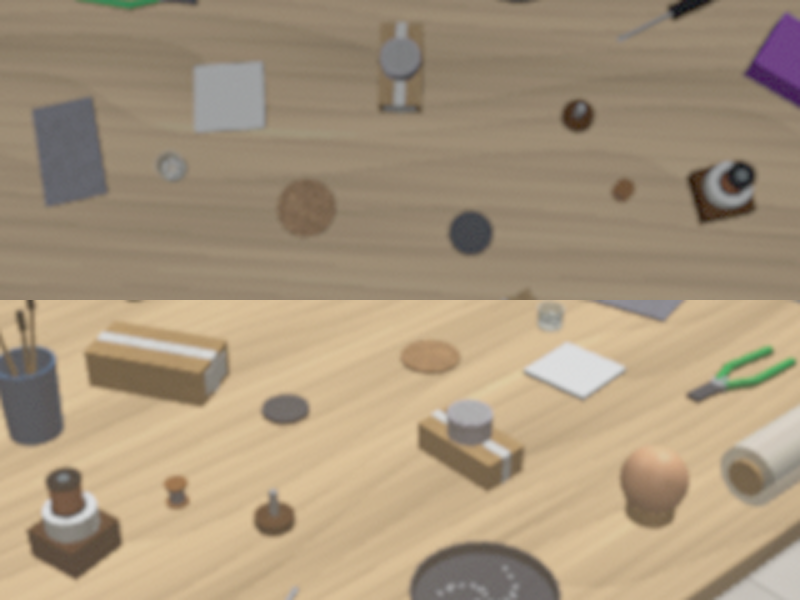

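The crop confirms the stand, with its foot and pin, at (371,171). The small copper knob at (389,201) is a look-alike. The tin is on the small brown carton, and the tape and spool are on the dark box. Next I'll measure with masks.

```bash
cat >> h.py <<'E'
def blob(s,u,v,r,th=14,z=0,off=(0,0),show=True,ksz=3):
    """largest region near (u,v) that differs from the window's border colour"""
    u,v=int(u),int(v); y0,x0=max(v-r,0),max(u-r,0)
    L=cv2.cvtColor(np.ascontiguousarray(s['img'][y0:v+r,x0:u+r]),cv2.COLOR_RGB2LAB).astype(float)
    bd=np.concatenate([L[0],L[-1],L[:,0],L[:,-1]]); m=(np.linalg.norm(L-np.median(bd,0),axis=2)>th).astype(np.uint8)
    m=cv2.morphologyEx(m,cv2.MORPH_OPEN,np.ones((ksz,ksz)))
    cs,_=cv2.findContours(m,cv2.RETR_EXTERNAL,cv2.CHAIN_APPROX_NONE)
    c=max(cs,key=cv2.contourArea).reshape(-1,2)+[x0,y0]
    P=np.array([ray(s,a,b,z)[:2] for a,b in c])
    (cx,cy),(w,h),an=cv2.minAreaRect((P*1000).astype(np.float32))
    return np.round([cx,cy,w,h,an],1),c,P
E
python3 - <<'E'
from h import *
s=dict(np.load('top0.npz'))
for n,u,v,r,z in [('mat',168,186,28,.006),('tile',231,163,24,.008),('coast',262,208,20,.006),('disc',328,218,18,.008),('stand',371,171,13,.014),('carton',300,152,30,.036),('wb',429,203,24,.036)]:
    for th in (10,16): print(n,blob(s,u,v,r,th,z)[0])
w=snap('wrist','w0.png'); print(-np.array(w['R']).T@w['t'],w['fx'],np.round(w['R'],3).tolist())
E
```

```text
mat [529.8 421.1 139.   83.7  16.5]
mat [529.8 420.8 135.8  82.   15.9]
tile [616.6 227.9 166.3 108.6  88.6]
tile [613.  226.3  91.5  93.1   5.4]
coast [468.3 114.5  90.  122.3   3. ]
coast [471.6 112.8  77.2  76.    3. ]
disc [451.7 -94.5  60.3  59.5   3. ]
disc [451.7 -96.1  60.3  56.3   2.9]
stand [ 609.5 -225.5   48.    47.    45.9]
stand [ 610.3 -226.2   43.4   45.2    3. ]
carton [670.7   4.1 154.3 139.5  41.2]
carton [653.3   4.7 121.1  60.5   3.2]
wb [ 514.3 -404.7   74.5   91.3   14.6]
wb [ 513.5 -405.3   71.4   90.5   14.6]
[ 0.32099111 -0.54100292  0.37464226] 300.60583799030826 [[0.395, -0.919, -0.001], [-0.87, -0.374, 0.322], [-0.296, -0.126, -0.947]]
```

Request:
move_arm(plan=[{"fingers":1,"xyz":[0,0,-0.1],"delta_rot":[0,0,0.0323]},{"fingers":1,"xyz":[0,0,-0.1],"delta_rot":[0,0,0.0323]},{"fingers":1,"xyz":[0,0,0],"delta_rot":[0,0,0.0323]},{"fingers":1,"xyz":[0,0,0],"delta_rot":[0,0,0.0323]},{"fingers":1,"xyz":[0,0,0],"delta_rot":[0,0,0]}])

```text
time: 0.57
position: [0.2463, -0.5744, 0.2815]
tool_rot: [1.0, -0.002, -0.0, 0.0]
ft_force: [0.4, -0.5, 0.5]
gripper_width: 1.002
gripper_force: 0.0
```

The tin pile comes first, at about (0.653, 0.004).

Request:
move_arm(plan=[{"fingers":1,"xyz":[0.0814,-0.1156,0],"delta_rot":[0,0,0]},{"fingers":1,"xyz":[0.0814,-0.1156,0],"delta_rot":[0,0,0]},{"fingers":1,"xyz":[0.0814,-0.1156,0],"delta_rot":[0,0,0]},{"fingers":1,"xyz":[0.0814,-0.1156,0],"delta_rot":[0,0,0]},{"fingers":1,"xyz":[0.0814,-0.1156,0],"delta_rot":[0,0,0]}])

```text
time: 0.98
position: [0.3485, -0.4284, 0.2809]
tool_rot: [1.0, 0.001, -0.0, -0.0]
ft_force: [0.5, 0.8, 0.2]
gripper_width: 0.994
gripper_force: 0.0
```

Request:
move_arm(plan=[{"fingers":1,"xyz":[0.0814,-0.1156,0],"delta_rot":[0,0,0]},{"fingers":1,"xyz":[0.0814,-0.1156,0],"delta_rot":[0,0,0]},{"fingers":1,"xyz":[0.0814,-0.1156,0],"delta_rot":[0,0,0]},{"fingers":1,"xyz":[0.0814,-0.1156,0],"delta_rot":[0,0,0]},{"fingers":1,"xyz":[0.0814,-0.1156,0],"delta_rot":[0,0,0]}])

```text
time: 1.4
position: [0.4504, -0.284, 0.2809]
tool_rot: [1.0, 0.001, -0.0, -0.0]
ft_force: [-0.0, -0.4, 1.0]
gripper_width: 0.999
gripper_force: 0.0
```

Request:
move_arm(plan=[{"fingers":1,"xyz":[0.0814,-0.1156,0],"delta_rot":[0,0,0]},{"fingers":1,"xyz":[0.0814,-0.1156,0],"delta_rot":[0,0,0]},{"fingers":1,"xyz":[0.0814,-0.1156,0],"delta_rot":[0,0,0]},{"fingers":1,"xyz":[0.0814,-0.1156,0],"delta_rot":[0,0,0]},{"fingers":1,"xyz":[0.0814,-0.1156,0],"delta_rot":[0,0,0]}])

```text
time: 1.82
position: [0.5523, -0.1397, 0.2809]
tool_rot: [1.0, 0.001, -0.001, -0.0]
ft_force: [-0.1, -0.2, -0.0]
gripper_width: 0.994
gripper_force: 0.0
```

Request:
move_arm(plan=[{"fingers":1,"xyz":[0.0814,-0.1156,0],"delta_rot":[0,0,0]},{"fingers":1,"xyz":[0.0814,-0.1156,0],"delta_rot":[0,0,0]},{"fingers":1,"xyz":[0.0814,-0.1156,0],"delta_rot":[0,0,0]},{"fingers":1,"xyz":[0.0814,-0.1156,0],"delta_rot":[0,0,0]},{"fingers":1,"xyz":[0.0814,-0.1156,0],"delta_rot":[0,0,0]}])

```text
time: 2.23
position: [0.6541, 0.0046, 0.2807]
tool_rot: [1.0, 0.001, -0.001, 0.0]
ft_force: [-0.2, -0.3, -0.2]
gripper_width: 1.0
gripper_force: 0.0
```

Run:
```python
from h import *
s=snap('wrist','w1.png'); np.savez('w1.npz',**s); print(ctrl.sense()['position'],ctrl.sense()['tool_rot'].round(3)); print(-np.array(s['R']).T@s['t'],proj(s,[.653,.004,.036]))
```

```text
[0.65786754 0.0147761  0.28026771] [ 1.     0.006  0.002 -0.004]
[0.73607281 0.00521302 0.42464754] [317.77890249 163.74579505]
```

View pics/w1.png

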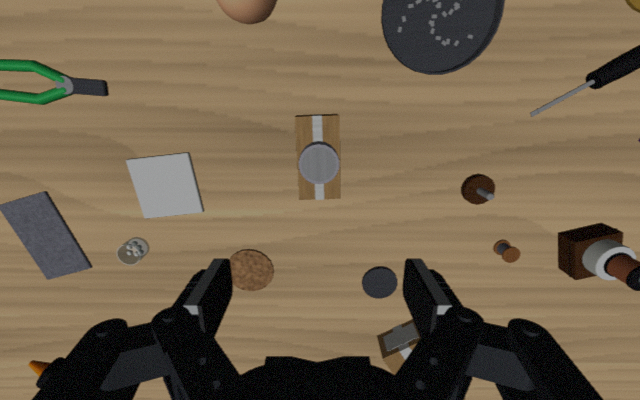

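The wrist view is sharp and shows everything: tin (319,163), carton (318,157), tile (166,185), mat (45,236), coaster (252,270), disc (380,282), stand (478,189). I'll measure all of them here.

Run:
```python
from h import *
s=dict(np.load('w1.npz'))
for n,u,v,r,z in [('mat',45,236,58,.006),('tile',166,185,46,.008),('coast',252,270,26,.006),('disc',380,282,24,.008),('stand',478,189,26,.014),('carton',318,157,50,.036),('wb',592,252,46,.036)]:
    for th in (14,20):
        try: print(n,blob(s,u,v,r,th,z)[0])
        except Exception as e: print(n,e)
# tin: low-saturation round blob
hsv=cv2.cvtColor(s['img'],cv2.COLOR_RGB2HSV)[110:210,285:350]
m=((hsv[:,:,1]<50)&(hsv[:,:,2]<170)).astype(np.uint8); m=cv2.morphologyEx(m,cv2.MORPH_OPEN,np.ones((13,13)))
c=max(cv2.findContours(m,0,1)[0],key=cv2.contourArea).reshape(-1,2)+[285,110]
P=np.array([ray(s,*p,.064)[:2] for p in c.astype(float)]); print('tin',cv2.minEnclosingCircle((P*1000).astype(np.float32)))
print(ctrl.sense()['position'])
```

```text
mat [530.7 420.4 135.   85.8  16.4]
mat [530.7 420.  134.8  84.9  16.5]
tile [612.7 219.1  96.3 107.9   4.8]
tile [613.8 222.8  90.2  93.4   6.5]
coast [467.3 112.2  76.6  90.   84.6]
coast [467.3 112.9  75.1  89.8  84.6]
disc [ 4.527e+02 -9.590e+01  6.030e+01  5.890e+01  2.000e-01]
disc [452.8 -96.7  61.1  56.7   2.9]
stand [ 612.7 -223.8   50.4   46.1   88.9]
stand [ 612.9 -224.3   48.9   46.4   34.1]
carton [664.7  -5.1 124.3 111.8  23.5]
carton [660.3   3.3 112.5  57.    2.1]
wb [ 519.2 -412.2  162.8   92.9   78.4]
wb [ 519.4 -412.5  161.9   92.6   78.6]
tin ((659.8690185546875, 3.6700940132141113), 25.95592498779297)
[0.65786754 0.0147761  0.28026771]
```

Request:
move_arm(plan=[{"fingers":1,"xyz":[0,0,0.1],"delta_rot":[0,0,0]},{"fingers":1,"xyz":[0,0,0.1],"delta_rot":[0,0,0]},{"fingers":1,"xyz":[0,0,0.1],"delta_rot":[0,0,0]},{"fingers":1,"xyz":[0,0,0.1],"delta_rot":[0,0,0]},{"fingers":1,"xyz":[0,0,0.1],"delta_rot":[0,0,0]}])

```text
time: 2.7
position: [0.6532, 0.0029, 0.1546]
tool_rot: [1.0, 0.001, -0.001, 0.0]
ft_force: [0.2, 0.1, -0.8]
gripper_width: 0.999
gripper_force: 0.0
```

Request:
move_arm(plan=[{"fingers":1,"xyz":[0,0,0],"delta_rot":[0,0,0]},{"fingers":1,"xyz":[0,0,0],"delta_rot":[0,0,0]},{"fingers":1,"xyz":[0,0,0],"delta_rot":[0,0,0]}])

```text
time: 2.95
position: [0.6546, 0.003, 0.1574]
tool_rot: [1.0, -0.0, 0.001, -0.0]
ft_force: [0.5, 0.1, 0.9]
gripper_width: 0.999
gripper_force: 0.0
```

Request:
move_arm(plan=[{"fingers":1,"xyz":[0.026,0,0.11],"delta_rot":[0,0,0]},{"fingers":1,"xyz":[0,0,0.11],"delta_rot":[0,0,0]},{"fingers":1,"xyz":[0,0,0.11],"delta_rot":[0,0,0]},{"fingers":1,"xyz":[0,0,0.09],"delta_rot":[0,0,0]},{"fingers":1,"xyz":[0,0,0.04],"delta_rot":[0,0,0]}])

```text
time: 3.37
position: [0.6599, 0.0031, 0.0402]
tool_rot: [1.0, -0.0, -0.001, -0.0]
ft_force: [0.5, 0.1, 0.3]
gripper_width: 0.999
gripper_force: 0.0
```

Request:
move_arm(plan=[{"fingers":1,"xyz":[0,0,0],"delta_rot":[0,0,0]},{"fingers":1,"xyz":[0,0,0],"delta_rot":[0,0,0]}])

```text
time: 3.53
position: [0.6616, 0.003, 0.0428]
tool_rot: [1.0, -0.0, 0.001, -0.0]
ft_force: [-0.1, 0.1, 0.0]
gripper_width: 1.001
gripper_force: 0.0
```

Request:
move_arm(plan=[{"fingers":0.1,"xyz":[0,0,0],"delta_rot":[0,0,0]},{"fingers":-0.2,"xyz":[0,0,0],"delta_rot":[0,0,0]},{"fingers":-0.2,"xyz":[0,0,0],"delta_rot":[0,0,0]},{"fingers":-0.2,"xyz":[0,0,0],"delta_rot":[0,0,0]},{"fingers":-0.2,"xyz":[0,0,0],"delta_rot":[0,0,0]}], grip_force=35)

```text
time: 3.95
position: [0.6614, 0.003, 0.0432]
tool_rot: [1.0, -0.001, 0.001, 0.0]
ft_force: [-0.7, 0.5, 5.7]
gripper_width: 0.571
gripper_force: 35.6
```

Request:
move_arm(plan=[{"fingers":-0.2,"xyz":[0,0,0],"delta_rot":[0,0,0]},{"fingers":-0.2,"xyz":[0,0,0],"delta_rot":[0,0,0]},{"fingers":-0.2,"xyz":[0,0,0],"delta_rot":[0,0,0]},{"fingers":-0.2,"xyz":[0,0,0],"delta_rot":[0,0,0]},{"fingers":-0.2,"xyz":[0,0,0],"delta_rot":[0,0,0]}])

```text
time: 4.37
position: [0.6614, 0.003, 0.0431]
tool_rot: [1.0, -0.001, 0.001, 0.0]
ft_force: [-1.1, -0.8, 4.9]
gripper_width: 0.571
gripper_force: 35.6
```

Request:
move_arm(plan=[{"fingers":-0.2,"xyz":[0,0,-0.04],"delta_rot":[0,0,0]},{"fingers":-0.2,"xyz":[0,0,-0.11],"delta_rot":[0,0,0]},{"fingers":-0.2,"xyz":[0,0,-0.11],"delta_rot":[0,0,0]},{"fingers":-0.2,"xyz":[0,0,-0.11],"delta_rot":[0,0,0]},{"fingers":-0.2,"xyz":[0,0,-0.1],"delta_rot":[0,0,0]}])

```text
time: 4.78
position: [0.6605, 0.003, 0.1614]
tool_rot: [1.0, -0.001, 0.001, -0.0]
ft_force: [0.3, 0.6, -1.1]
gripper_width: 0.573
gripper_force: 36.6
```

Request:
move_arm(plan=[{"fingers":-0.2,"xyz":[-0.12,-0.07,-0.04],"delta_rot":[0,0,0]},{"fingers":-0.2,"xyz":[-0.12,-0.07,0],"delta_rot":[0,0,0]},{"fingers":-0.2,"xyz":[-0.12,-0.07,0],"delta_rot":[0,0,0]},{"fingers":-0.2,"xyz":[0,0,0],"delta_rot":[0,0,0]},{"fingers":-0.2,"xyz":[0,0,0],"delta_rot":[0,0,0]}])

```text
time: 5.2
position: [0.5685, 0.0573, 0.1698]
tool_rot: [1.0, 0.001, -0.001, -0.0]
ft_force: [-0.2, -0.2, -0.1]
gripper_width: 0.571
gripper_force: 36.6
```

Run:
```python
from h import *
s=snap('wrist','w2.png'); np.savez('w2.npz',**s); p=ctrl.sense()['position']; print(p)
for n,X in [('coast',(.470,.113,.006)),('disc',(.453,-.096,.008)),('tile',(.613,.223,.008)),('mat',(.53,.42,.006)),('carton',(.66,.003,.036)),('stand',(.612,-.225,.014)),('tintop',(p[0],p[1],p[2]+.021))]: print(n,proj(s,X).round())
```

```text
[0.57054729 0.05601048 0.16983208]
coast [269. 261.]
disc [448. 275.]
tile [152. 136.]
mat [-13. 212.]
carton [381.  85.]
stand [604. 139.]
tintop [321. 275.]
```

View pics/w2.png

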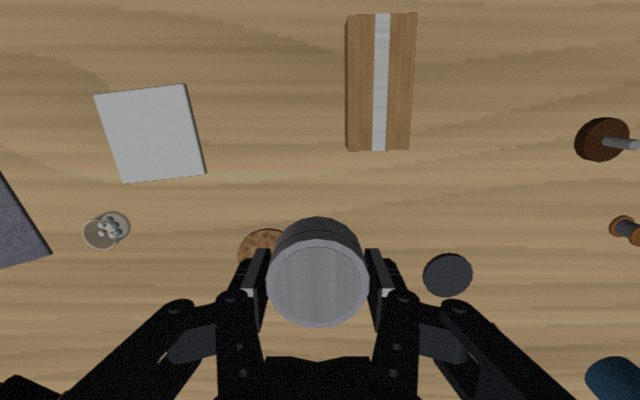

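The tin is held level. The tile (150,133), bare carton (381,82), disc (448,275) and stand (602,139) are clear. Only the coaster's far and left edge shows, at (262,240).

Run:
```python
from h import *
s=dict(np.load('w2.npz'))
for n,u,v,r,z in [('tile',150,133,62,.008),('disc',450,275,26,.008),('stand',600,139,30,.014),('carton',381,82,75,.036)]:
    print(n,blob(s,u,v,r,20,z)[0])
# coaster from two views: corky saturation/darker than wood
for f,win in (('w2.npz',(225,265,232,275)),('w1.npz',(240,300,222,282))):
    s=dict(np.load(f)); a,b,c,d=win; r=s['img'][a:b,c:d]; L=cv2.cvtColor(np.ascontiguousarray(r),cv2.COLOR_RGB2LAB).astype(float)
    bg=np.median(L[:4].reshape(-1,3),0); m=((np.linalg.norm(L-bg,axis=2)>16)&(L[:,:,0]>50)&(L[:,:,1]>bg[1]+2)).astype(np.uint8)
    m=cv2.morphologyEx(m,cv2.MORPH_CLOSE,np.ones((5,5))); m=cv2.morphologyEx(m,cv2.MORPH_OPEN,np.ones((5,5)))
    k=max(cv2.findContours(m,0,1)[0],key=cv2.contourArea).reshape(-1,2)
    P=np.array([ray(s,p[0]+c,p[1]+a,.006)[:2] for p in k.astype(float)]); print(f,'min',P.min(0).round(4),'max',P.max(0).round(4))
```

```text
tile [613.5 223.   89.9  92.9   6.6]
disc [451.7 -95.3  61.4  61.   68.1]
stand [ 611.5 -221.9   47.3   52.7   18.7]
carton [659.7  -7.9 110.6  34.1   2.2]
w2.npz min [0.4708 0.1059] max [0.5091 0.1494]
w1.npz min [0.436  0.0763] max [0.5095 0.1428]
```

Request:
move_arm(plan=[{"fingers":-0.2,"xyz":[-0.128,-0.075,0],"delta_rot":[0,0,0]},{"fingers":-0.2,"xyz":[-0.128,-0.075,0],"delta_rot":[0,0,0]},{"fingers":-0.2,"xyz":[-0.128,-0.075,0],"delta_rot":[0,0,0]},{"fingers":-0.2,"xyz":[0,0,0.1],"delta_rot":[0,0,0]},{"fingers":-0.2,"xyz":[0,0,0.1],"delta_rot":[0,0,0]}])

```text
time: 5.67
position: [0.4757, 0.1135, 0.1198]
tool_rot: [1.0, 0.001, 0.002, -0.001]
ft_force: [0.8, -0.1, -1.4]
gripper_width: 0.571
gripper_force: 36.8
```

Request:
move_arm(plan=[{"fingers":-0.2,"xyz":[0,0,0.12],"delta_rot":[0,0,0]},{"fingers":-0.2,"xyz":[0,0,0.12],"delta_rot":[0,0,0]},{"fingers":-0.2,"xyz":[0,0,0.12],"delta_rot":[0,0,0]},{"fingers":-0.2,"xyz":[0,0,0],"delta_rot":[0,0,0]},{"fingers":-0.2,"xyz":[0,0,0],"delta_rot":[0,0,0]}])

```text
time: 6.08
position: [0.4749, 0.1112, 0.028]
tool_rot: [1.0, -0.001, -0.001, 0.001]
ft_force: [-0.2, 0.5, -0.6]
gripper_width: 0.573
gripper_force: 37.0
```

Request:
move_arm(plan=[{"fingers":-0.2,"xyz":[-0.006,-0.004,0.03],"delta_rot":[0,0,0]},{"fingers":-0.2,"xyz":[0,0,0.015],"delta_rot":[0,0,0]},{"fingers":-0.2,"xyz":[0,0,0.012],"delta_rot":[0,0,0]},{"fingers":-0.2,"xyz":[0,0,0],"delta_rot":[0,0,0]},{"fingers":-0.2,"xyz":[0,0,0],"delta_rot":[0,0,0]}])

```text
time: 6.5
position: [0.4734, 0.1131, 0.0152]
tool_rot: [1.0, -0.001, 0.001, -0.0]
ft_force: [-0.7, 0.1, -0.9]
gripper_width: 0.57
gripper_force: 37.0
```

Request:
move_arm(plan=[{"fingers":-0.2,"xyz":[0,0,0.007],"delta_rot":[0,0,0]},{"fingers":-0.2,"xyz":[0,0,0],"delta_rot":[0,0,0]},{"fingers":-0.2,"xyz":[0,0,0],"delta_rot":[0,0,0]},{"fingers":-0.2,"xyz":[0,0,0],"delta_rot":[0,0,0]}])

```text
time: 6.83
position: [0.4733, 0.1131, 0.0131]
tool_rot: [1.0, -0.001, 0.0, -0.0]
ft_force: [0.0, 0.2, 2.2]
gripper_width: 0.574
gripper_force: 37.3
```

Request:
move_arm(plan=[{"fingers":0.4,"xyz":[0,0,0],"delta_rot":[0,0,0]},{"fingers":0.6,"xyz":[0,0,0],"delta_rot":[0,0,0]},{"fingers":1,"xyz":[0,0,0],"delta_rot":[0,0,0]},{"fingers":1,"xyz":[0,0,0],"delta_rot":[0,0,0]},{"fingers":1,"xyz":[0,0,0],"delta_rot":[0,0,0]}])

```text
time: 7.25
position: [0.4728, 0.113, 0.0127]
tool_rot: [1.0, -0.001, -0.0, 0.0]
ft_force: [-0.2, 0.6, 0.3]
gripper_width: 0.999
gripper_force: 0.0
```

Request:
move_arm(plan=[{"fingers":1,"xyz":[0,0,-0.05],"delta_rot":[0,0,0]},{"fingers":1,"xyz":[0,0,-0.12],"delta_rot":[0,0,0]},{"fingers":1,"xyz":[0,0,-0.15],"delta_rot":[0,0,0]},{"fingers":1,"xyz":[0,0,-0.15],"delta_rot":[0,0,0]},{"fingers":1,"xyz":[0,0,-0.15],"delta_rot":[0,0,0]}])

```text
time: 7.67
position: [0.4722, 0.1128, 0.1693]
tool_rot: [1.0, -0.001, -0.001, 0.0]
ft_force: [1.1, 0.5, -0.1]
gripper_width: 1.002
gripper_force: 0.0
```

Request:
move_arm(plan=[{"fingers":1,"xyz":[0.125,0.073,0],"delta_rot":[0,0,0]},{"fingers":1,"xyz":[0.125,0.073,0],"delta_rot":[0,0,0]},{"fingers":1,"xyz":[0.125,0.073,0],"delta_rot":[0,0,0]},{"fingers":1,"xyz":[0.125,0.073,0],"delta_rot":[0,0,0]},{"fingers":1,"xyz":[0.125,0.073,0],"delta_rot":[0,0,0]}])

```text
time: 8.08
position: [0.63, 0.0203, 0.168]
tool_rot: [1.0, -0.001, -0.0, 0.0]
ft_force: [0.9, 1.3, 0.3]
gripper_width: 0.999
gripper_force: 0.0
```

Request:
move_arm(plan=[{"fingers":1,"xyz":[0.125,0.073,0],"delta_rot":[0,0,0]},{"fingers":1,"xyz":[0,0,0],"delta_rot":[0,0,-0.0117]},{"fingers":1,"xyz":[0,0,0],"delta_rot":[0,0,0]},{"fingers":1,"xyz":[0,0,0],"delta_rot":[0,0,0]}])

```text
time: 8.42
position: [0.6592, 0.0038, 0.1671]
tool_rot: [1.0, 0.017, -0.001, -0.0]
ft_force: [-0.4, 0.1, 0.5]
gripper_width: 1.002
gripper_force: 0.0
```

Run:
```python
from h import *
s=snap('wrist','w3.png'); np.savez('w3.npz',**s); st=ctrl.sense(); print(st['position'],st['tool_rot'].round(4))
u,v=proj(s,[.66,.003,.036]); print(u,v, blob(s,u,v,70,20,.036)[0], blob(s,u,v,80,25,.036)[0])
u,v=proj(s,[.4715,.1125,.006]); print('tin',u,v)
s=dict(np.load('w3.npz')); cv2.imwrite('pics/w3c.png',cv2.resize(s['img'][:,:,::-1],(800,500)))
```

```text
[0.65889953 0.00450077 0.16731974] [ 9.998e-01  1.810e-02 -1.100e-03 -5.000e-04]
318.4340857610396 186.73013151032308 [660.5   3.9 113.6  57.7   2.2] [660.5   3.5 113.6  51.9   2.1]
tin 224.94871143151937 321.89981633554913
```

View pics/w3.png

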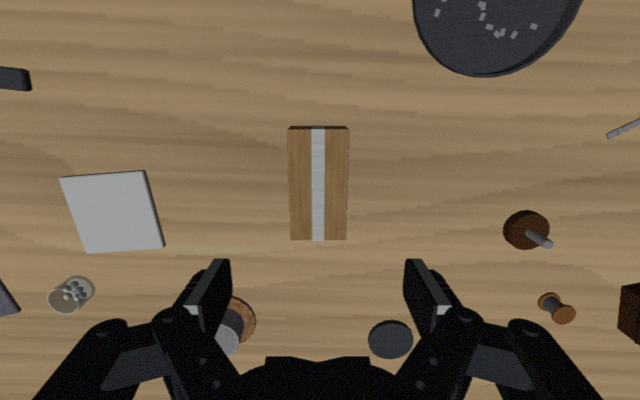

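The carton lies at (318,184), lined up with the gripper. The stand is at (525,230), and the tin shows on the coaster at (232,325). Grasping the carton now.

Request:
move_arm(plan=[{"fingers":1,"xyz":[0,0.001,0.15],"delta_rot":[0,0,0]},{"fingers":1,"xyz":[0,0,0.15],"delta_rot":[0,0,0]},{"fingers":1,"xyz":[0,0,0.15],"delta_rot":[0,0,0]},{"fingers":1,"xyz":[0,0,0.1],"delta_rot":[0,0,0]},{"fingers":1,"xyz":[0,0,0.08],"delta_rot":[0,0,0]}])

```text
time: 8.88
position: [0.6574, 0.0047, 0.0078]
tool_rot: [1.0, 0.019, -0.002, -0.0]
ft_force: [-0.4, -0.4, 0.5]
gripper_width: 0.998
gripper_force: 0.0
```

Request:
move_arm(plan=[{"fingers":1,"xyz":[0,0,0],"delta_rot":[0,0,0]},{"fingers":0.3,"xyz":[0,0,0],"delta_rot":[0,0,0]},{"fingers":-0.1,"xyz":[0,0,0],"delta_rot":[0,0,0]},{"fingers":-0.1,"xyz":[0,0,0],"delta_rot":[0,0,0]},{"fingers":-0.1,"xyz":[0,0,0],"delta_rot":[0,0,0]}], grip_force=40)

```text
time: 9.3
position: [0.6618, 0.0034, 0.0126]
tool_rot: [1.0, 0.018, 0.002, -0.0]
ft_force: [0.1, 0.3, 5.6]
gripper_width: 0.644
gripper_force: 44.6
```

Request:
move_arm(plan=[{"fingers":-0.1,"xyz":[0,0,0],"delta_rot":[0,0,0]},{"fingers":-0.1,"xyz":[0,0,0],"delta_rot":[0,0,0]},{"fingers":-0.1,"xyz":[0,0,0],"delta_rot":[0,0,0]}])

```text
time: 9.55
position: [0.6617, 0.0034, 0.0126]
tool_rot: [1.0, 0.018, 0.002, -0.0]
ft_force: [-0.5, 1.5, 7.8]
gripper_width: 0.648
gripper_force: 44.9
```

Request:
move_arm(plan=[{"fingers":-0.1,"xyz":[0,0,-0.05],"delta_rot":[0,0,0]},{"fingers":-0.1,"xyz":[0,0,-0.12],"delta_rot":[0,0,0]},{"fingers":-0.1,"xyz":[0,0,-0.12],"delta_rot":[0,0,0]},{"fingers":-0.1,"xyz":[0,0,-0.12],"delta_rot":[0,0,0]},{"fingers":-0.1,"xyz":[0,0,-0.12],"delta_rot":[0,0,0]}])

```text
time: 9.97
position: [0.66, 0.0029, 0.1452]
tool_rot: [1.0, 0.018, 0.0, 0.0]
ft_force: [0.2, 0.9, -1.3]
gripper_width: 0.645
gripper_force: 43.8
```

Request:
move_arm(plan=[{"fingers":-0.1,"xyz":[-0.0377,-0.1405,0],"delta_rot":[0,0,0]},{"fingers":-0.1,"xyz":[-0.0377,-0.1405,0],"delta_rot":[0,0,0]},{"fingers":-0.1,"xyz":[-0.0377,-0.1405,0],"delta_rot":[0,0,0]},{"fingers":-0.1,"xyz":[-0.0377,-0.1405,0],"delta_rot":[0,0,0]},{"fingers":-0.1,"xyz":[-0.0377,-0.1405,0],"delta_rot":[0,0,0]}])

```text
time: 10.38
position: [0.6062, 0.1783, 0.144]
tool_rot: [1.0, 0.018, 0.0, -0.0]
ft_force: [1.4, -0.3, -1.4]
gripper_width: 0.648
gripper_force: 43.9
```

Request:
move_arm(plan=[{"fingers":-0.1,"xyz":[-0.0377,-0.1405,0],"delta_rot":[0,0,0]},{"fingers":-0.1,"xyz":[-0.0377,-0.1405,0],"delta_rot":[0,0,0]},{"fingers":-0.1,"xyz":[0,0,0],"delta_rot":[0,0,0]},{"fingers":-0.1,"xyz":[0,0,0],"delta_rot":[0,0,0]}])

```text
time: 10.72
position: [0.5839, 0.2508, 0.1437]
tool_rot: [1.0, 0.021, -0.0, -0.001]
ft_force: [0.3, -0.6, -1.4]
gripper_width: 0.64
gripper_force: 43.9
```

Run:
```python
from h import *
s=snap('wrist','w4.png'); np.savez('w4.npz',**s); st=ctrl.sense(); print(st['position'],st['tool_rot'].round(4),st['gripper_width'])
print(proj(s,[.53,.42,.006]),proj(s,[.4715,.1125,.034]))
```

```text
[0.58507938 0.24741287 0.14358876] [ 9.998e-01  1.900e-02  2.000e-04 -1.000e-04] 0.6418509205023873
[150.89118064 229.30994043] [449.49008955 305.89444354]
```

View pics/w4.png

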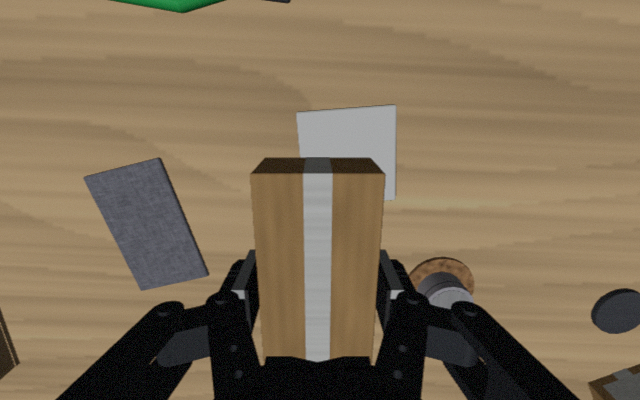

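The carton is held square. The mat is at (147,223) in full view, and the tin is on the coaster. Measuring the mat and the offset in the hand.

Run:
```python
from h import *
s=dict(np.load('w4.npz'))
for th in (16,24): print(blob(s,147,223,78,th,.006)[0])
a,b=ray(s,252,173,.167),ray(s,384,172,.167); print(a,b, np.linalg.norm(a-b))
# tin top ring
print(blob(s,445,295,25,20,.034)[0], ray(s,448,303,.034))
```

```text
[530.5 421.2 134.6  82.9  16.4]
[530.7 420.9 134.3  82.3  16.4]
[0.63484977 0.2801822  0.167     ] [0.63764282 0.22589136 0.167     ] 0.05436263684757812
[484.  117.7  57.9  53.8   2.6] [0.47491284 0.11464626 0.034     ]
```

Request:
move_arm(plan=[{"fingers":-0.1,"xyz":[-0.036,-0.1397,0],"delta_rot":[0,0,0]},{"fingers":-0.1,"xyz":[-0.036,-0.1397,0],"delta_rot":[0,0,0]},{"fingers":-0.1,"xyz":[-0.036,-0.1397,0],"delta_rot":[0,0,0]},{"fingers":-0.1,"xyz":[-0.036,-0.1397,0],"delta_rot":[0,0,0]},{"fingers":-0.1,"xyz":[-0.036,-0.1397,0],"delta_rot":[0,0,0]}])

```text
time: 11.18
position: [0.5353, 0.4185, 0.1434]
tool_rot: [1.0, 0.016, 0.0, 0.001]
ft_force: [0.9, 1.0, -1.2]
gripper_width: 0.643
gripper_force: 43.9
```

Request:
move_arm(plan=[{"fingers":-0.1,"xyz":[0,0,0],"delta_rot":[0,0,-0.0265]},{"fingers":-0.1,"xyz":[0,0,0.08],"delta_rot":[0,0,-0.0265]},{"fingers":-0.1,"xyz":[0,0,0.1],"delta_rot":[0,0,-0.0265]},{"fingers":-0.1,"xyz":[0,0,0.12],"delta_rot":[0,0,0]},{"fingers":-0.1,"xyz":[0,0,0.1],"delta_rot":[0,0,0]}])

```text
time: 11.6
position: [0.5359, 0.4166, 0.0419]
tool_rot: [0.99, 0.141, 0.0, 0.001]
ft_force: [0.3, -0.7, -1.4]
gripper_width: 0.644
gripper_force: 43.9
```

Request:
move_arm(plan=[{"fingers":-0.1,"xyz":[0,0,0],"delta_rot":[0,0,0]},{"fingers":-0.1,"xyz":[0,0,0],"delta_rot":[0,0,0]},{"fingers":-0.1,"xyz":[0,0,0],"delta_rot":[0,0,0]}])

```text
time: 11.85
position: [0.5363, 0.419, 0.0446]
tool_rot: [0.99, 0.141, 0.001, -0.0]
ft_force: [0.4, 1.1, -1.9]
gripper_width: 0.646
gripper_force: 43.8
```

Request:
move_arm(plan=[{"fingers":-0.1,"xyz":[-0.009,-0.0144,0.05],"delta_rot":[0,0,0]},{"fingers":-0.1,"xyz":[0,0,0.03],"delta_rot":[0,0,0]},{"fingers":-0.1,"xyz":[0,0,0.015],"delta_rot":[0,0,0]},{"fingers":-0.1,"xyz":[0,0,0],"delta_rot":[0,0,0]},{"fingers":-0.1,"xyz":[0,0,0],"delta_rot":[0,0,0]}])

```text
time: 12.27
position: [0.5312, 0.4223, 0.019]
tool_rot: [0.99, 0.142, 0.0, 0.0]
ft_force: [-0.4, -0.1, -1.0]
gripper_width: 0.647
gripper_force: 44.0
```

Request:
move_arm(plan=[{"fingers":-0.1,"xyz":[0,0,0.008],"delta_rot":[0,0,0]},{"fingers":-0.1,"xyz":[0,0,0],"delta_rot":[0,0,0]},{"fingers":-0.1,"xyz":[0,0,0],"delta_rot":[0,0,0]},{"fingers":-0.1,"xyz":[0,0,0],"delta_rot":[0,0,0]}])

```text
time: 12.6
position: [0.5314, 0.4223, 0.0186]
tool_rot: [0.99, 0.142, 0.0, -0.0]
ft_force: [-2.6, -1.6, 9.0]
gripper_width: 0.648
gripper_force: 45.1
```

Request:
move_arm(plan=[{"fingers":0.5,"xyz":[0,0,0],"delta_rot":[0,0,0]},{"fingers":1,"xyz":[0,0,0],"delta_rot":[0,0,0]},{"fingers":1,"xyz":[0,0,0],"delta_rot":[0,0,0]},{"fingers":1,"xyz":[0,0,0],"delta_rot":[0,0,0]},{"fingers":1,"xyz":[0,0,-0.02],"delta_rot":[0,0,0]}])

```text
time: 13.02
position: [0.5306, 0.4215, 0.021]
tool_rot: [0.99, 0.142, -0.001, 0.001]
ft_force: [-0.4, 0.2, 0.5]
gripper_width: 1.002
gripper_force: 0.0
```

Request:
move_arm(plan=[{"fingers":1,"xyz":[0,0,-0.13],"delta_rot":[0,0,0]},{"fingers":1,"xyz":[0,0,-0.16],"delta_rot":[0,0,0]},{"fingers":1,"xyz":[0,0,-0.16],"delta_rot":[0,0,0]},{"fingers":1,"xyz":[0,0,-0.16],"delta_rot":[0,0,0]},{"fingers":1,"xyz":[0,0,-0.16],"delta_rot":[0,0,0]}])

```text
time: 13.43
position: [0.531, 0.4219, 0.2168]
tool_rot: [0.99, 0.142, 0.0, -0.0]
ft_force: [1.3, 0.6, -0.7]
gripper_width: 0.998
gripper_force: 0.0
```

Request:
move_arm(plan=[{"fingers":1,"xyz":[0,0,0],"delta_rot":[0,0,0]},{"fingers":1,"xyz":[0,0,0],"delta_rot":[0,0,0]}])

```text
time: 13.6
position: [0.5327, 0.4234, 0.2181]
tool_rot: [0.99, 0.142, 0.003, -0.002]
ft_force: [-1.1, -0.3, -0.6]
gripper_width: 1.002
gripper_force: 0.0
```

Run:
```python
from h import *
s=snap('wrist','w5.png'); np.savez('w5.npz',**s); st=ctrl.sense(); print(st['position'],st['tool_rot'].round(4),st['gripper_width'])
u,v=proj(s,[.53,.42,.006]); print(u,v,blob(s,u,v,75,20,.006)[0])
r=s['img']; hsv=cv2.cvtColor(r,cv2.COLOR_RGB2HSV); 
m=np.zeros(r.shape[:2],np.uint8); w=70; u,v=int(u),int(v); sub=r[v-w:v+w,u-w:u+w].astype(int)
H=hsv[v-w:v+w,u-w:u+w].astype(int); 
# carton top: brown or pale inside mat region
P,c=blob(s,u,v,75,20,.006)[2],blob(s,u,v,75,20,.006)[1]
mm=np.zeros(r.shape[:2],np.uint8); cv2.fillPoly(mm,[c.reshape(-1,1,2)],1); mm=cv2.erode(mm,np.ones((5,5)))
k=((r.astype(int)[:,:,0]-r.astype(int)[:,:,2]>25)|(r.astype(int).sum(2)>420)).astype(np.uint8)*mm
k=cv2.morphologyEx(k,cv2.MORPH_CLOSE,np.ones((7,7))); k=cv2.morphologyEx(k,cv2.MORPH_OPEN,np.ones((5,5)))
cc=max(cv2.findContours(k,0,1)[0],key=cv2.contourArea).reshape(-1,2)
Q=np.array([ray(s,*p,.042)[:2] for p in cc.astype(float)]); print('carton',cv2.minAreaRect((Q*1000).astype(np.float32)))
```

```text
[0.5314179  0.42227182 0.21551969] [ 9.898e-01  1.422e-01  7.000e-04 -4.000e-04] 1.0008419016051444
320.12662643156983 172.83598000256148 [528.4 421.2 138.   80.4  16.3]
carton ((531.3998413085938, 422.9296569824219), (108.4046630859375, 56.04087448120117), 16.378822326660156)
```

View pics/w5.png

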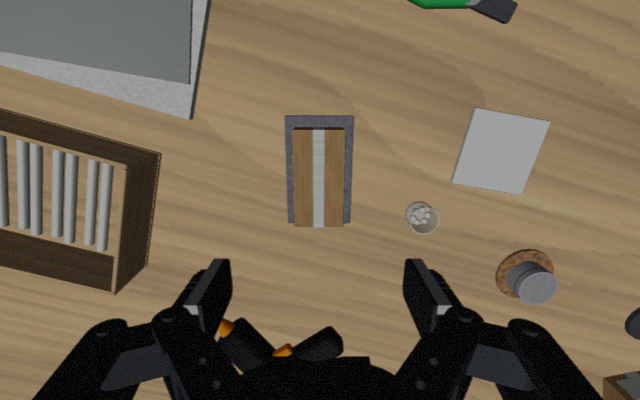

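The carton sits on the mat 1–2 mm from the middle and square. The tin at (537,283) is on the coaster. On to the spool pile, checking the tin from this view in the same batch.

Run:
```python
from h import *
s=dict(np.load('w5.npz')); r=np.ascontiguousarray(s['img'][240:310,485:565])
L=cv2.cvtColor(r,cv2.COLOR_RGB2HSV).astype(int); m=(L[:,:,1]<60).astype(np.uint8); m=cv2.morphologyEx(m,cv2.MORPH_OPEN,np.ones((5,5)))
c=max(cv2.findContours(m,0,1)[0],key=cv2.contourArea).reshape(-1,2)+[485,240]
print(cv2.boundingRect(c.reshape(-1,1,2)))
P=np.array([ray(s,*p,.034)[:2] for p in c.astype(float)]); print('tin(+side)',P.min(0),P.max(0),cv2.minAreaRect((P*1000).astype(np.float32)))
a=blob(s,525,275,38,18,.006); P=a[2]; print('coaster+tin',P.min(0),P.max(0))
```

```text
(507, 261, 52, 44)
tin(+side) [0.44533908 0.08728386] [0.50311399 0.16059028] ((475.5467529296875, 123.75830841064453), (75.65147399902344, 48.4500617980957), 64.54917907714844)
coaster+tin [0.43207855 0.05753859] [0.5122729  0.15393683]
```

Request:
move_arm(plan=[{"fingers":1,"xyz":[-0.039,0.122,0],"delta_rot":[0,0,0]},{"fingers":1,"xyz":[-0.039,0.122,0],"delta_rot":[0,0,0]},{"fingers":1,"xyz":[-0.039,0.122,0],"delta_rot":[0,0,0]},{"fingers":1,"xyz":[-0.039,0.122,0],"delta_rot":[0,0,0]},{"fingers":1,"xyz":[-0.039,0.122,0],"delta_rot":[0,0,0]}])

```text
time: 14.07
position: [0.5258, 0.2599, 0.2125]
tool_rot: [0.99, 0.142, -0.002, 0.001]
ft_force: [1.1, -0.6, -0.6]
gripper_width: 1.001
gripper_force: 0.0
```

Request:
move_arm(plan=[{"fingers":1,"xyz":[-0.039,0.122,0],"delta_rot":[0,0,0]},{"fingers":1,"xyz":[-0.039,0.122,0],"delta_rot":[0,0,0]},{"fingers":1,"xyz":[-0.039,0.122,0],"delta_rot":[0,0,0]},{"fingers":1,"xyz":[-0.039,0.122,0],"delta_rot":[0,0,0]},{"fingers":1,"xyz":[-0.039,0.122,0],"delta_rot":[0,0,0]}])

```text
time: 14.48
position: [0.5219, 0.1002, 0.2128]
tool_rot: [0.99, 0.142, -0.002, 0.0]
ft_force: [0.8, -0.2, 0.4]
gripper_width: 1.004
gripper_force: 0.0
```

Request:
move_arm(plan=[{"fingers":1,"xyz":[-0.039,0.122,0],"delta_rot":[0,0,0]},{"fingers":1,"xyz":[-0.039,0.122,0],"delta_rot":[0,0,0]},{"fingers":1,"xyz":[-0.039,0.122,0],"delta_rot":[0,0,0]},{"fingers":1,"xyz":[-0.039,0.122,0],"delta_rot":[0,0,0]},{"fingers":1,"xyz":[-0.039,0.122,0],"delta_rot":[0,0,0]}])

```text
time: 14.9
position: [0.518, -0.0595, 0.2128]
tool_rot: [0.99, 0.142, -0.002, -0.0]
ft_force: [0.8, -0.6, -0.6]
gripper_width: 1.002
gripper_force: 0.0
```

Request:
move_arm(plan=[{"fingers":1,"xyz":[-0.039,0.122,0],"delta_rot":[0,0,0]},{"fingers":1,"xyz":[-0.039,0.122,0],"delta_rot":[0,0,0]},{"fingers":1,"xyz":[-0.039,0.122,0],"delta_rot":[0,0,0]},{"fingers":1,"xyz":[-0.039,0.122,0],"delta_rot":[0,0,0]},{"fingers":1,"xyz":[-0.039,0.122,0],"delta_rot":[0,0,0]}])

```text
time: 15.32
position: [0.5142, -0.2192, 0.2127]
tool_rot: [0.99, 0.142, -0.002, -0.001]
ft_force: [-0.4, 1.0, 0.5]
gripper_width: 0.999
gripper_force: 0.0
```

Request:
move_arm(plan=[{"fingers":1,"xyz":[-0.039,0.122,0],"delta_rot":[0,0,0]},{"fingers":1,"xyz":[-0.039,0.122,0],"delta_rot":[0,0,0]},{"fingers":1,"xyz":[-0.039,0.122,0],"delta_rot":[0,0,0]},{"fingers":1,"xyz":[-0.039,0.122,0],"delta_rot":[0,0,0]},{"fingers":1,"xyz":[-0.039,0.122,0],"delta_rot":[0,0,0]}])

```text
time: 15.73
position: [0.5105, -0.3789, 0.2124]
tool_rot: [0.99, 0.142, -0.002, -0.001]
ft_force: [0.6, 1.3, -0.2]
gripper_width: 0.997
gripper_force: 0.0
```

Request:
move_arm(plan=[{"fingers":1,"xyz":[0,0,0],"delta_rot":[0,0,0]},{"fingers":1,"xyz":[0,0,0],"delta_rot":[0,0,0]},{"fingers":1,"xyz":[0,0,0],"delta_rot":[0,0,0]}])

```text
time: 15.98
position: [0.5113, -0.3768, 0.2128]
tool_rot: [0.99, 0.142, -0.001, -0.002]
ft_force: [0.4, -0.3, -0.3]
gripper_width: 1.005
gripper_force: 0.0
```

Run:
```python
from h import *
s=snap('wrist','w6.png'); np.savez('w6.npz',**s); st=ctrl.sense(); print(st['position'],st['tool_rot'].round(4))
```

```text
[ 0.51181034 -0.37610694  0.21320905] [ 9.897e-01  1.431e-01 -8.000e-04 -1.500e-03]
```

View pics/w6.png

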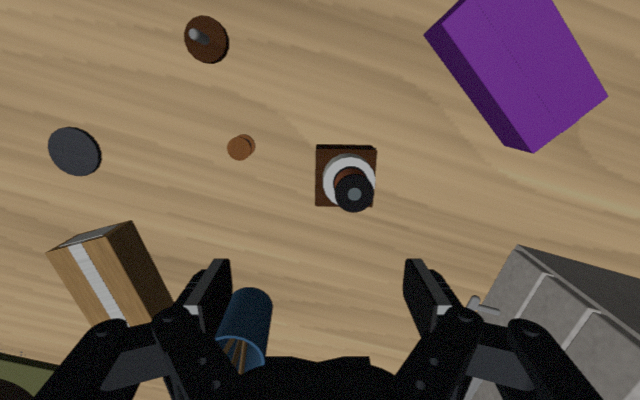

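The pile is upright: spool top (354,193), tape (349,179), box corners (316,146), (377,150), (316,207). The drawer unit's corner is at (518,245) and the pen cup at (245,330). I'll measure the pile and the clearances.

Run:
```python
from h import *
s=dict(np.load('w6.npz')); t=dict(np.load('top0.npz'))
print('spool',ray(s,354,193,.096), 'dia',np.linalg.norm(ray(s,334,193,.096)-ray(s,375,193,.096)))
img=s['img']; hsv=cv2.cvtColor(img,cv2.COLOR_RGB2HSV).astype(int)
sub=np.s_[135:220,305:390]
wm=((hsv[...,1]<40)&(hsv[...,2]>110)).astype(np.uint8)[sub]
c=max(cv2.findContours(wm,0,1)[0],key=cv2.contourArea).reshape(-1,2)+[305,135]; c=cv2.convexHull(c.reshape(-1,1,2)).reshape(-1,2)
P=np.array([ray(s,*p,.060)[:2] for p in c.astype(float)])*1000; print('tape',cv2.minEnclosingCircle(P.astype(np.float32)),P.min(0),P.max(0))
print('pile blob z36',blob(s,346,177,48,20,.036)[0])
for px in [(316,151),(376,153),(316,207)]: print('boxcorner',ray(s,*px,.036).round(4))
# drawer corner: intersect rays of top (541,205)& wrist(518,245)
def tri(a,pa,b,pb):
    o1,o2=[-np.array(q['R']).T@q['t'] for q in (a,b)]; d1=ray(a,*pa,0)-o1; d2=ray(b,*pb,0)-o2
    x=np.linalg.lstsq(np.stack([d1,-d2],1),o2-o1,rcond=None)[0]; return o1+d1*x[0],o2+d2*x[1]
print('drawer',tri(t,(505,211),s,(518,245)),'cuptop',tri(t,(412,268),s,(244,350)))
print('purple',ray(s,530,153,.05))
```

```text
spool [ 0.51979259 -0.40815801  0.096     ] dia 0.037273832864304975
tape ((520.3773803710938, -406.17279052734375), 27.554500579833984) [ 494.04444183 -433.71894289] [ 545.88368848 -379.4910995 ]
pile blob z36 [ 515.8 -405.7   77.3   67.3   15.9]
boxcorner [ 0.5368 -0.3667  0.036 ]
boxcorner [ 0.5529 -0.4289  0.036 ]
boxcorner [ 0.4755 -0.3847  0.036 ]
drawer (array([ 0.4967967 , -0.63795944,  0.02908529]), array([ 0.49497295, -0.63537071,  0.02739485])) cuptop (array([ 0.30464094, -0.33856808,  0.0836994 ]), array([ 0.3020766 , -0.34978303,  0.08628063]))
purple [ 0.5990451  -0.57645618  0.05      ]
```

Request:
move_arm(plan=[{"fingers":1,"xyz":[-0.004,0.13,0],"delta_rot":[0,0,0]},{"fingers":1,"xyz":[0,0,0.14],"delta_rot":[0,0,0]},{"fingers":1,"xyz":[0,0,0.14],"delta_rot":[0,0,0]},{"fingers":1,"xyz":[0,0,0.14],"delta_rot":[0,0,0]},{"fingers":1,"xyz":[0,0,0.1],"delta_rot":[0,0,0]}])

```text
time: 16.45
position: [0.5195, -0.4065, 0.0813]
tool_rot: [0.99, 0.144, -0.001, -0.002]
ft_force: [1.1, -0.2, -1.1]
gripper_width: 1.0
gripper_force: 0.0
```

Request:
move_arm(plan=[{"fingers":1,"xyz":[0,0,0],"delta_rot":[0,0,0]},{"fingers":1,"xyz":[0,0,0],"delta_rot":[0,0,0]},{"fingers":1,"xyz":[0,0,0],"delta_rot":[0,0,0]}])

```text
time: 16.7
position: [0.5218, -0.4093, 0.0862]
tool_rot: [0.99, 0.143, 0.001, 0.001]
ft_force: [0.4, -0.8, 0.4]
gripper_width: 0.995
gripper_force: 0.0
```

Request:
move_arm(plan=[{"fingers":1,"xyz":[-0.005,-0.009,0.05],"delta_rot":[0,0,0]},{"fingers":1,"xyz":[0,0,0.038],"delta_rot":[0,0,0]},{"fingers":1,"xyz":[0,0,0],"delta_rot":[0,0,0]},{"fingers":1,"xyz":[0,0,0],"delta_rot":[0,0,0]}])

```text
time: 17.03
position: [0.5188, -0.4079, 0.0633]
tool_rot: [0.99, 0.142, 0.0, 0.0]
ft_force: [-0.3, 0.3, 0.5]
gripper_width: 1.0
gripper_force: 0.0
```

Request:
move_arm(plan=[{"fingers":0.4,"xyz":[0,0,0],"delta_rot":[0,0,0]},{"fingers":0,"xyz":[0,0,0],"delta_rot":[0,0,0]},{"fingers":-0.3,"xyz":[0,0,0],"delta_rot":[0,0,0]},{"fingers":-0.5,"xyz":[0,0,0],"delta_rot":[0,0,0]},{"fingers":-0.5,"xyz":[0,0,0],"delta_rot":[0,0,0]}], grip_force=30)

```text
time: 17.45
position: [0.5187, -0.4083, 0.0631]
tool_rot: [0.99, 0.142, 0.0, 0.0]
ft_force: [0.2, 0.1, 3.8]
gripper_width: 0.395
gripper_force: 37.0
```

Request:
move_arm(plan=[{"fingers":-0.5,"xyz":[0,0,0],"delta_rot":[0,0,0]},{"fingers":-0.5,"xyz":[0,0,0],"delta_rot":[0,0,0]},{"fingers":-0.5,"xyz":[0,0,0],"delta_rot":[0,0,0]}])

```text
time: 17.7
position: [0.5188, -0.4082, 0.0631]
tool_rot: [0.99, 0.142, 0.0, 0.001]
ft_force: [0.0, -0.5, 4.4]
gripper_width: 0.393
gripper_force: 37.3
```

Request:
move_arm(plan=[{"fingers":-0.5,"xyz":[0,0,-0.03],"delta_rot":[0,0,0]},{"fingers":-0.5,"xyz":[0,0,-0.12],"delta_rot":[0,0,0]},{"fingers":-0.5,"xyz":[0,0,-0.12],"delta_rot":[0,0,0]},{"fingers":-0.5,"xyz":[0,0,-0.12],"delta_rot":[0,0,0]},{"fingers":-0.5,"xyz":[0,0,-0.02],"delta_rot":[0,0,0]}])

```text
time: 18.12
position: [0.5209, -0.4092, 0.1704]
tool_rot: [0.99, 0.142, 0.003, 0.003]
ft_force: [2.0, -0.0, -0.4]
gripper_width: 0.396
gripper_force: 37.5
```

Request:
move_arm(plan=[{"fingers":-0.5,"xyz":[0.0106,-0.1416,0],"delta_rot":[0,0,0]},{"fingers":-0.5,"xyz":[0.0106,-0.1416,0],"delta_rot":[0,0,0]},{"fingers":-0.5,"xyz":[0.0106,-0.1416,0],"delta_rot":[0,0,0]},{"fingers":-0.5,"xyz":[0.0106,-0.1416,0],"delta_rot":[0,0,0]},{"fingers":-0.5,"xyz":[0.0106,-0.1416,0],"delta_rot":[0,0,0]}])

```text
time: 18.53
position: [0.48, -0.2324, 0.1648]
tool_rot: [0.99, 0.142, -0.001, -0.0]
ft_force: [0.6, -0.2, -1.0]
gripper_width: 0.397
gripper_force: 37.5
```

Request:
move_arm(plan=[{"fingers":-0.5,"xyz":[0.0106,-0.1416,0],"delta_rot":[0,0,0]},{"fingers":-0.5,"xyz":[0.0106,-0.1416,0],"delta_rot":[0,0,0]},{"fingers":-0.5,"xyz":[0.0106,-0.1416,0],"delta_rot":[0,0,0]},{"fingers":-0.5,"xyz":[0.0106,-0.1416,0],"delta_rot":[0,0,0]},{"fingers":-0.5,"xyz":[0,0,0],"delta_rot":[0,0,0]}])

```text
time: 18.95
position: [0.4492, -0.0869, 0.1647]
tool_rot: [0.989, 0.148, -0.002, -0.003]
ft_force: [-0.2, 0.0, -1.7]
gripper_width: 0.398
gripper_force: 37.6
```

Request:
move_arm(plan=[{"fingers":-0.5,"xyz":[0,0,0.12],"delta_rot":[0,0,0]},{"fingers":-0.5,"xyz":[0,0,0.12],"delta_rot":[0,0,0]},{"fingers":-0.5,"xyz":[0,0,0.12],"delta_rot":[0,0,0]},{"fingers":-0.5,"xyz":[0,0,0.1],"delta_rot":[0,0,0]},{"fingers":-0.5,"xyz":[0,0,0],"delta_rot":[0,0,0]}])

```text
time: 19.37
position: [0.4491, -0.0947, 0.0463]
tool_rot: [0.99, 0.143, -0.004, -0.001]
ft_force: [-0.1, 0.3, -1.5]
gripper_width: 0.399
gripper_force: 37.6
```

Request:
move_arm(plan=[{"fingers":-0.5,"xyz":[0,0,0],"delta_rot":[0,0,0]},{"fingers":-0.5,"xyz":[0,0,0],"delta_rot":[0,0,0]}])

```text
time: 19.53
position: [0.4519, -0.0955, 0.0509]
tool_rot: [0.99, 0.142, 0.0, 0.0]
ft_force: [0.3, -0.2, -1.2]
gripper_width: 0.4
gripper_force: 37.6
```

Run:
```python
from h import *
s=snap('wrist','w7.png'); np.savez('w7.npz',**s); st=ctrl.sense(); p=st['position']; print(p,st['tool_rot'].round(4))
print(proj(s,[.452,-.0958,.008]),'spool top exp',proj(s,[p[0],p[1],p[2]+.033]))
```

```text
[ 0.45230519 -0.0956129   0.05133863] [9.899e-01 1.421e-01 1.000e-03 3.000e-04]
[318.53287794 225.13688759] spool top exp [319.20369194 294.8486345 ]
```

View pics/w7.png

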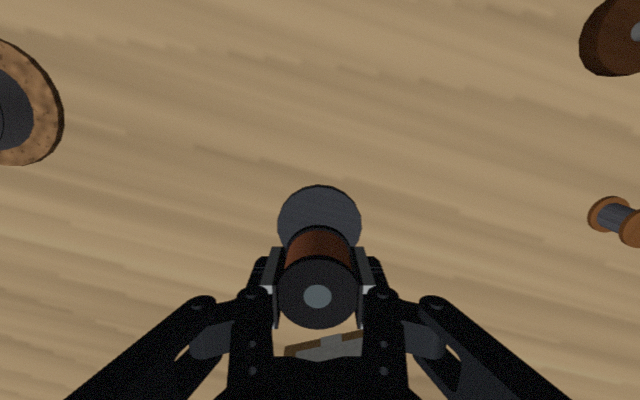

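The disc at (319,225) is straight ahead of the held spool, whose top is at (317,292). That matches the calculation, so I'll lower it.

Request:
move_arm(plan=[{"fingers":-0.5,"xyz":[-0.002,0,0.08],"delta_rot":[0,0,0]},{"fingers":-0.5,"xyz":[0,0,0.05],"delta_rot":[0,0,0]},{"fingers":-0.5,"xyz":[0,0,0.022],"delta_rot":[0,0,0]},{"fingers":-0.5,"xyz":[0,0,0],"delta_rot":[0,0,0]},{"fingers":-0.5,"xyz":[0,0,0],"delta_rot":[0,0,0]}])

```text
time: 20.0
position: [0.4527, -0.0959, 0.0139]
tool_rot: [0.99, 0.142, 0.0, 0.0]
ft_force: [-0.4, -0.1, -0.9]
gripper_width: 0.399
gripper_force: 37.7
```

Request:
move_arm(plan=[{"fingers":-0.5,"xyz":[0,0,0.004],"delta_rot":[0,0,0]},{"fingers":-0.5,"xyz":[0,0,0],"delta_rot":[0,0,0]},{"fingers":-0.5,"xyz":[0,0,0],"delta_rot":[0,0,0]}])

```text
time: 20.25
position: [0.4525, -0.0959, 0.0127]
tool_rot: [0.99, 0.142, 0.0, -0.0]
ft_force: [0.4, -0.4, -0.7]
gripper_width: 0.397
gripper_force: 37.7
```

Request:
move_arm(plan=[{"fingers":-0.5,"xyz":[0,0,0.007],"delta_rot":[0,0,0]},{"fingers":-0.5,"xyz":[0,0,0],"delta_rot":[0,0,0]},{"fingers":-0.5,"xyz":[0,0,0],"delta_rot":[0,0,0]},{"fingers":-0.5,"xyz":[0,0,0],"delta_rot":[0,0,0]}])

```text
time: 20.58
position: [0.4524, -0.0959, 0.011]
tool_rot: [0.99, 0.142, 0.0, 0.0]
ft_force: [-0.2, 0.0, 7.3]
gripper_width: 0.399
gripper_force: 38.5
```

Request:
move_arm(plan=[{"fingers":-0.1,"xyz":[0,0,0],"delta_rot":[0,0,0]},{"fingers":0.2,"xyz":[0,0,0],"delta_rot":[0,0,0]},{"fingers":0.6,"xyz":[0,0,0],"delta_rot":[0,0,0]},{"fingers":1,"xyz":[0,0,0],"delta_rot":[0,0,0]},{"fingers":1,"xyz":[0,0,0],"delta_rot":[0,0,0]}])

```text
time: 21.0
position: [0.4518, -0.0956, 0.0101]
tool_rot: [0.99, 0.142, -0.001, -0.0]
ft_force: [0.6, -1.0, -0.3]
gripper_width: 0.979
gripper_force: 0.0
```

Request:
move_arm(plan=[{"fingers":1,"xyz":[0,0,-0.04],"delta_rot":[0,0,0]},{"fingers":1,"xyz":[0,0,-0.14],"delta_rot":[0,0,0]},{"fingers":1,"xyz":[0,0,-0.15],"delta_rot":[0,0,0]},{"fingers":1,"xyz":[0,0,-0.15],"delta_rot":[0,0,0]},{"fingers":1,"xyz":[0,0,-0.08],"delta_rot":[0,0,0]}])

```text
time: 21.42
position: [0.4528, -0.0958, 0.1534]
tool_rot: [0.99, 0.142, 0.001, 0.0]
ft_force: [0.9, -0.2, 0.2]
gripper_width: 1.002
gripper_force: 0.0
```

Request:
move_arm(plan=[{"fingers":1,"xyz":[-0.01,0.1408,0],"delta_rot":[0,0,0]},{"fingers":1,"xyz":[-0.01,0.1408,0],"delta_rot":[0,0,0]},{"fingers":1,"xyz":[-0.01,0.1408,0],"delta_rot":[0,0,0]},{"fingers":1,"xyz":[-0.01,0.1408,0],"delta_rot":[0,0,0]},{"fingers":1,"xyz":[-0.01,0.1408,0],"delta_rot":[0,0,0]}])

```text
time: 21.83
position: [0.4892, -0.2698, 0.15]
tool_rot: [0.99, 0.142, -0.001, -0.0]
ft_force: [1.2, 0.4, -0.3]
gripper_width: 1.002
gripper_force: 0.0
```

Request:
move_arm(plan=[{"fingers":1,"xyz":[-0.01,0.1408,0],"delta_rot":[0,0,0]},{"fingers":1,"xyz":[-0.01,0.1408,0],"delta_rot":[0,0,0]},{"fingers":1,"xyz":[-0.01,0.1408,0],"delta_rot":[0,0,0]},{"fingers":1,"xyz":[-0.01,0.1408,0],"delta_rot":[0,0,0]},{"fingers":1,"xyz":[0,0,0],"delta_rot":[0,0,0]}])

```text
time: 22.25
position: [0.5182, -0.4158, 0.1492]
tool_rot: [0.991, 0.137, -0.001, 0.003]
ft_force: [-0.8, -1.1, 0.4]
gripper_width: 0.998
gripper_force: 0.0
```

Request:
move_arm(plan=[{"fingers":1,"xyz":[0,0,0],"delta_rot":[0,0,0]},{"fingers":1,"xyz":[0,0,0],"delta_rot":[0,0,0]}])

```text
time: 22.42
position: [0.5193, -0.4049, 0.1493]
tool_rot: [0.99, 0.142, -0.001, -0.001]
ft_force: [0.2, 0.4, 0.0]
gripper_width: 0.999
gripper_force: 0.0
```

```bash
cat > tape.py <<'E'
from h import *
def tape(s,guess,z):
    u,v=proj(s,guess).astype(int); w=75; y0,x0=max(v-w,0),max(u-w,0)
    hsv=cv2.cvtColor(s['img'],cv2.COLOR_RGB2HSV).astype(int)[y0:v+w,x0:u+w]
    m=((hsv[...,1]<40)&(hsv[...,2]>120)).astype(np.uint8); m=cv2.morphologyEx(m,cv2.MORPH_OPEN,np.ones((3,3)))
    cs,h=cv2.findContours(m,cv2.RETR_CCOMP,cv2.CHAIN_APPROX_NONE)
    for c in sorted(cs,key=cv2.contourArea)[-3:]:
        c=c.reshape(-1,2)+[x0,y0]; P=np.array([ray(s,*p,z)[:2] for p in c.astype(float)])*1000
        if len(c)>20: print('ring',np.round(cv2.fitEllipse(P.astype(np.float32))[0],1),np.round(cv2.minAreaRect(P.astype(np.float32))[1],1),len(c))
E
python3 - <<'E'
from tape import *
s=snap('wrist','w8.png'); np.savez('w8.npz',**s); st=ctrl.sense(); p=st['position']; print(p,st['tool_rot'].round(4))
tape(s,[.52,-.406,.06],.06)
u,v=proj(s,[.515,-.406,.036]); print('box',blob(s,u,v,75,22,.036)[0])
E
```

```text
[ 0.51957676 -0.40412408  0.14956635] [ 0.9897  0.1432 -0.0011 -0.0013]
ring [ 519.1 -406.7] [26.5 27.2] 89
ring [ 519.2 -406.9] [52.4 52.2] 175
box [ 518.3 -405.1   74.2   66.4   15.5]
```

View pics/w8.png

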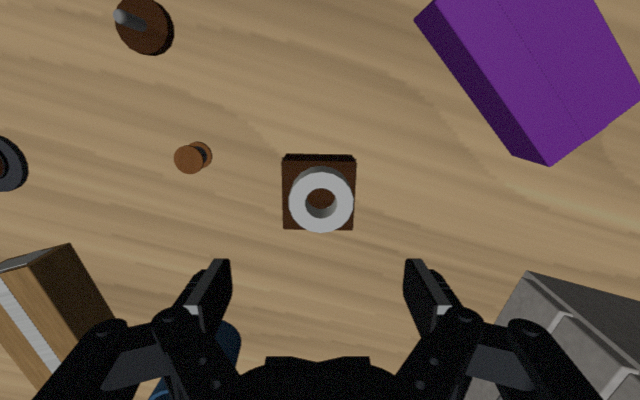

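The tape (321,200) lies flat on the box and measures true, centre (0.519, -0.407). Grasping.

Request:
move_arm(plan=[{"fingers":1,"xyz":[0,0.004,0.12],"delta_rot":[0,0,0]},{"fingers":1,"xyz":[0,0,0.12],"delta_rot":[0,0,0]},{"fingers":1,"xyz":[0,0,0.11],"delta_rot":[0,0,0]},{"fingers":1,"xyz":[0,0,0.06],"delta_rot":[0,0,0]},{"fingers":1,"xyz":[0,0,0],"delta_rot":[0,0,0]}])

```text
time: 22.88
position: [0.5177, -0.404, 0.0441]
tool_rot: [0.99, 0.143, -0.003, -0.003]
ft_force: [-0.2, 0.7, 0.2]
gripper_width: 0.997
gripper_force: 0.0
```

Request:
move_arm(plan=[{"fingers":1,"xyz":[0,0,0.013],"delta_rot":[0,0,0]},{"fingers":1,"xyz":[0,0,0],"delta_rot":[0,0,0]},{"fingers":1,"xyz":[0,0,0],"delta_rot":[0,0,0]}])

```text
time: 23.13
position: [0.5211, -0.4073, 0.0459]
tool_rot: [0.99, 0.142, 0.0, 0.001]
ft_force: [0.0, -0.7, -0.1]
gripper_width: 1.001
gripper_force: 0.0
```

Request:
move_arm(plan=[{"fingers":1,"xyz":[-0.006,-0.002,0.018],"delta_rot":[0,0,0]},{"fingers":1,"xyz":[0,0,0],"delta_rot":[0,0,0]},{"fingers":0.5,"xyz":[0,0,0],"delta_rot":[0,0,0]},{"fingers":0,"xyz":[0,0,0],"delta_rot":[0,0,0]},{"fingers":0,"xyz":[0,0,0],"delta_rot":[0,0,0]}], grip_force=35)

```text
time: 23.55
position: [0.5184, -0.4071, 0.0403]
tool_rot: [0.99, 0.142, -0.001, -0.0]
ft_force: [-3.8, 1.5, 9.4]
gripper_width: 0.626
gripper_force: 35.4
```

Request:
move_arm(plan=[{"fingers":-0.1,"xyz":[0,0,0],"delta_rot":[0,0,0]},{"fingers":-0.1,"xyz":[0,0,0],"delta_rot":[0,0,0]},{"fingers":-0.1,"xyz":[0,0,0],"delta_rot":[0,0,0]},{"fingers":-0.1,"xyz":[0,0,0],"delta_rot":[0,0,0]}])

```text
time: 23.88
position: [0.5184, -0.4071, 0.0404]
tool_rot: [0.99, 0.142, -0.001, 0.0]
ft_force: [-1.4, -0.7, 5.0]
gripper_width: 0.625
gripper_force: 36.5
```

Request:
move_arm(plan=[{"fingers":-0.1,"xyz":[0,0,-0.03],"delta_rot":[0,0,0]},{"fingers":-0.1,"xyz":[0,0,-0.12],"delta_rot":[0,0,0]},{"fingers":-0.1,"xyz":[0,0,-0.12],"delta_rot":[0,0,0]},{"fingers":-0.1,"xyz":[0,0,-0.12],"delta_rot":[0,0,0]},{"fingers":-0.1,"xyz":[0,0,-0.04],"delta_rot":[0,0,0]}])

```text
time: 24.3
position: [0.5209, -0.4081, 0.1521]
tool_rot: [0.99, 0.142, 0.002, 0.002]
ft_force: [0.9, 0.2, 0.0]
gripper_width: 0.62
gripper_force: 37.1
```

Request:
move_arm(plan=[{"fingers":-0.1,"xyz":[0.067,-0.111,0],"delta_rot":[0,0,0]},{"fingers":-0.1,"xyz":[0.067,-0.111,0],"delta_rot":[0,0,0]},{"fingers":-0.1,"xyz":[0.067,-0.111,0],"delta_rot":[0,0,0]},{"fingers":-0.1,"xyz":[0.067,-0.111,0],"delta_rot":[0,0,0]},{"fingers":-0.1,"xyz":[0.067,-0.111,0],"delta_rot":[0,0,0]}])

```text
time: 24.72
position: [0.5596, -0.2487, 0.1469]
tool_rot: [0.99, 0.142, -0.001, -0.0]
ft_force: [0.0, 1.1, -0.4]
gripper_width: 0.621
gripper_force: 37.1
```

Request:
move_arm(plan=[{"fingers":-0.1,"xyz":[0,0,0],"delta_rot":[0,0,0]},{"fingers":-0.1,"xyz":[0,0,0],"delta_rot":[0,0,0]},{"fingers":-0.1,"xyz":[0,0,0],"delta_rot":[0,0,0]}])

```text
time: 24.97
position: [0.5593, -0.2508, 0.1469]
tool_rot: [0.99, 0.142, -0.001, 0.0]
ft_force: [0.8, -0.5, -0.1]
gripper_width: 0.622
gripper_force: 37.1
```

Run:
```python
from tape import *
s=snap('wrist','w9.png'); np.savez('w9.npz',**s); st=ctrl.sense(); p=st['position']; print(p,st['tool_rot'].round(4))
print(proj(s,[.611,-.2255,.014]),proj(s,[.611,-.2255,.045]))
tape(s,[p[0],p[1],p[2]+.0196],p[2]+.0196)
```

```text
[ 0.5589204  -0.25190072  0.14682845] [ 9.900e-01  1.413e-01 -1.400e-03  3.000e-04]
[307.00974867 126.38253566] [305.78350541 130.03373557]
ring [ 560.7 -287.3] [4.2 2.9] 23
ring [ 559.4 -249.6] [26.5 27.2] 148
ring [ 559.5 -249.9] [53.7 52.3] 292
```

View pics/w9.png

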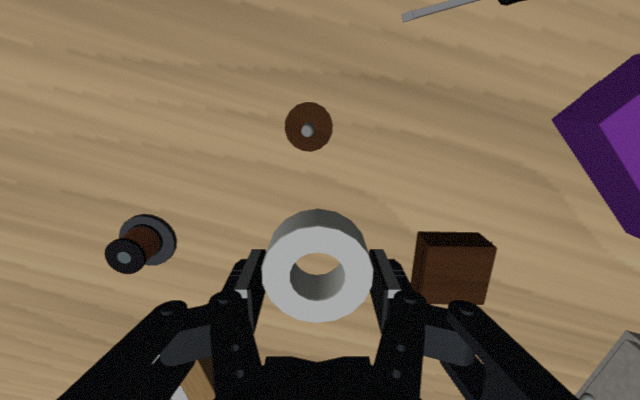

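The stand is straight below the camera: foot (309,126), pin top (307,130). The tape is level in the hand with its hole at (317,272).

Run:
```python
from h import *
s=dict(np.load('w9.npz')); f=ray(s,309,126.5,.014); p=ray(s,307,130.5,.044); b,c,P=blob(s,309,126,35,20,.014); print(f,p,b)
t=(f+p)[:2]/2; d=t-np.array([.5595,-.2498]); y=2*np.arcsin(.1418); c,si=np.cos(y),np.sin(y)
print(t,d,'tool',np.array([c*d[0]+si*d[1],si*d[0]-c*d[1]])/.25); print(ctrl.sense()['position'])
```

```text
[ 0.61140579 -0.22724338  0.014     ] [ 0.61081278 -0.22653217  0.044     ] [ 610.6 -226.5   43.    43.3   16.4]
[ 0.61110928 -0.22688777] [0.05160928 0.02291223] tool [ 0.22386436 -0.0300093 ]
[ 0.5589204  -0.25190072  0.14682845]
```

Request:
move_arm(plan=[{"fingers":-0.1,"xyz":[0.075,-0.01,0],"delta_rot":[0,0,0]},{"fingers":-0.1,"xyz":[0.075,-0.01,0],"delta_rot":[0,0,0]},{"fingers":-0.1,"xyz":[0.074,-0.01,0],"delta_rot":[0,0,0]},{"fingers":-0.1,"xyz":[0,0,0.12],"delta_rot":[0,0,0]},{"fingers":-0.1,"xyz":[0,0,0.12],"delta_rot":[0,0,0]}])

```text
time: 25.43
position: [0.6138, -0.2287, 0.088]
tool_rot: [0.99, 0.141, 0.002, 0.001]
ft_force: [-0.5, -0.5, -1.3]
gripper_width: 0.626
gripper_force: 37.1
```

Request:
move_arm(plan=[{"fingers":-0.1,"xyz":[0,0,0.09],"delta_rot":[0,0,0]},{"fingers":-0.1,"xyz":[0,0,0],"delta_rot":[0,0,0]},{"fingers":-0.1,"xyz":[0,0,0],"delta_rot":[0,0,0]},{"fingers":-0.1,"xyz":[0,0,0],"delta_rot":[0,0,0]}])

```text
time: 25.77
position: [0.6119, -0.2286, 0.0658]
tool_rot: [0.99, 0.141, 0.0, 0.0]
ft_force: [0.7, -0.2, -0.6]
gripper_width: 0.625
gripper_force: 37.1
```

Run:
```python
from tape import *
s=snap('wrist','w10.png'); st=ctrl.sense(); p=st['position']; print(p,st['tool_rot'].round(4))
tape(s,[p[0],p[1],p[2]+.0196],p[2]+.0196)
```

```text
[ 0.61240602 -0.22836101  0.06641598] [9.899e-01 1.416e-01 7.000e-04 5.000e-04]
ring [ 613.2 -264.6] [4.2 2. ] 21
ring [ 612.4 -227.4] [26.4 27.4] 149
ring [ 612.5 -227.5] [52.3 52.4] 293
```

Request:
move_arm(plan=[{"fingers":-0.1,"xyz":[-0.005,-0.004,0.05],"delta_rot":[0,0,0]},{"fingers":-0.1,"xyz":[0,0,0.05],"delta_rot":[0,0,0]},{"fingers":-0.1,"xyz":[0,0,0.05],"delta_rot":[0,0,0]},{"fingers":-0.1,"xyz":[0,0,0.03],"delta_rot":[0,0,0]},{"fingers":-0.1,"xyz":[0,0,0],"delta_rot":[0,0,0]}])

```text
time: 26.23
position: [0.6088, -0.2264, 0.0181]
tool_rot: [0.99, 0.142, -0.002, -0.001]
ft_force: [-0.7, -0.3, -0.4]
gripper_width: 0.625
gripper_force: 38.6
```

Request:
move_arm(plan=[{"fingers":-0.1,"xyz":[0,0,0],"delta_rot":[0,0,0]},{"fingers":-0.1,"xyz":[0,0,0.008],"delta_rot":[0,0,0]},{"fingers":-0.1,"xyz":[0,0,0],"delta_rot":[0,0,0]},{"fingers":-0.1,"xyz":[0,0,0],"delta_rot":[0,0,0]}])

```text
time: 26.57
position: [0.6096, -0.2265, 0.0176]
tool_rot: [0.99, 0.142, -0.001, -0.0]
ft_force: [0.1, 0.5, 1.1]
gripper_width: 0.621
gripper_force: 38.7
```

Request:
move_arm(plan=[{"fingers":-0.1,"xyz":[0,0,0.005],"delta_rot":[0,0,0]},{"fingers":-0.1,"xyz":[0,0,0],"delta_rot":[0,0,0]},{"fingers":-0.1,"xyz":[0,0,0],"delta_rot":[0,0,0]}])

```text
time: 26.82
position: [0.6097, -0.2265, 0.0175]
tool_rot: [0.99, 0.142, -0.001, -0.0]
ft_force: [-2.8, 0.2, 10.2]
gripper_width: 0.621
gripper_force: 39.4
```

Request:
move_arm(plan=[{"fingers":0.3,"xyz":[0,0,0],"delta_rot":[0,0,0]},{"fingers":0.6,"xyz":[0,0,0],"delta_rot":[0,0,0]},{"fingers":1,"xyz":[0,0,0],"delta_rot":[0,0,0]},{"fingers":1,"xyz":[0,0,0],"delta_rot":[0,0,0]},{"fingers":1,"xyz":[0,0,0],"delta_rot":[0,0,0]}])

```text
time: 27.23
position: [0.6096, -0.2266, 0.0161]
tool_rot: [0.99, 0.142, -0.001, -0.0]
ft_force: [0.0, -0.3, 0.3]
gripper_width: 1.0
gripper_force: 0.0
```

Request:
move_arm(plan=[{"fingers":1,"xyz":[0,0,-0.05],"delta_rot":[0,0,0]},{"fingers":1,"xyz":[0,0,-0.14],"delta_rot":[0,0,0]},{"fingers":1,"xyz":[0,0,-0.15],"delta_rot":[0,0,0]},{"fingers":1,"xyz":[0,0,-0.15],"delta_rot":[0,0,0]},{"fingers":1,"xyz":[0,0,-0.15],"delta_rot":[0,0,0]}])

```text
time: 27.65
position: [0.6097, -0.2265, 0.1789]
tool_rot: [0.99, 0.142, -0.001, -0.0]
ft_force: [0.9, 0.1, 0.6]
gripper_width: 1.002
gripper_force: 0.0
```

Request:
move_arm(plan=[{"fingers":1,"xyz":[-0.0947,0.0968,0],"delta_rot":[0,0,0]},{"fingers":1,"xyz":[-0.0947,0.0968,0],"delta_rot":[0,0,0]},{"fingers":1,"xyz":[-0.0947,0.0968,0],"delta_rot":[0,0,0]},{"fingers":1,"xyz":[-0.0947,0.0968,0],"delta_rot":[0,0,0]},{"fingers":1,"xyz":[-0.0947,0.0968,0],"delta_rot":[0,0,0]}])

```text
time: 28.07
position: [0.5295, -0.3775, 0.1776]
tool_rot: [0.99, 0.142, -0.001, 0.0]
ft_force: [0.5, 1.0, -0.1]
gripper_width: 1.002
gripper_force: 0.0
```

Request:
move_arm(plan=[{"fingers":1,"xyz":[-0.0947,0.0968,0],"delta_rot":[0,0,0]},{"fingers":1,"xyz":[0,0,0],"delta_rot":[0,0,0]},{"fingers":1,"xyz":[0,0,0],"delta_rot":[0,0,0]},{"fingers":1,"xyz":[0,0,0],"delta_rot":[0,0,0]}])

```text
time: 28.4
position: [0.5148, -0.4055, 0.1771]
tool_rot: [0.99, 0.142, -0.0, -0.0]
ft_force: [0.6, -0.0, 0.2]
gripper_width: 0.998
gripper_force: 0.0
```

Run:
```python
from h import *
s=snap('wrist','w11.png'); np.savez('w11.npz',**s); st=ctrl.sense(); p=st['position']; print(p,st['tool_rot'].round(4))
u,v=proj(s,[.5145,-.406,.036]); b,c,P=blob(s,u,v,60,22,.036); print(b,u,v)
R=cv2.minAreaRect(c.astype(np.float32)); print(R)
y=np.radians(16.3); e=np.array([np.cos(y),np.sin(y)]); n=np.array([-e[1],e[0]]); q=P@e; r=P@n
print('x near/far',q.min(),q.max(),'y',r.min(),r.max()); cx=q.min()+.033; cy=(r.min()+r.max())/2; print(cx*e+cy*n)
# top face only: L channel rows along centre column
col=s['img'][int(v)-60:int(v)+60,int(u)].astype(int).sum(1); print(int(v)-60,col.tolist())
```

```text
[ 0.51544588 -0.4045178   0.17710136] [ 9.897e-01  1.431e-01 -0.000e+00 -6.000e-04]
[ 519.  -404.7   70.    67.4   16.4] 318.3101037465723 185.4026688490793
((318.5, 179.5), (69.0, 69.0), 90.0)
x near/far 0.34951140077376636 0.41956863624976115 y -0.5677589511730712 -0.5004429951421009
[ 0.51704083 -0.40527472]
125 [414, 416, 398, 396, 398, 398, 392, 391, 398, 404, 408, 417, 419, 423, 413, 415, 418, 419, 415, 422, 212, 67, 2, 30, 20, 73, 116, 106, 96, 101, 111, 107, 95, 109, 107, 107, 114, 119, 119, 131, 117, 121, 84, 112, 112, 116, 129, 110, 125, 87, 129, 98, 133, 112, 125, 127, 141, 135, 122, 106, 101, 125, 113, 131, 105, 98, 100, 101, 118, 120, 118, 117, 89, 119, 116, 93, 123, 112, 122, 132, 126, 122, 99, 135, 127, 115, 94, 133, 108, 203, 361, 359, 366, 376, 364, 379, 395, 394, 406, 387, 390, 388, 380, 389, 384, 384, 405, 404, 403, 405, 397, 385, 389, 383, 380, 385, 373, 366, 350, 359]
```

Request:
move_arm(plan=[{"fingers":1,"xyz":[0.008,0,0.15],"delta_rot":[0,0,0]},{"fingers":1,"xyz":[0,0,0.15],"delta_rot":[0,0,0]},{"fingers":1,"xyz":[0,0,0.14],"delta_rot":[0,0,0]},{"fingers":1,"xyz":[0,0,0.06],"delta_rot":[0,0,0]},{"fingers":1,"xyz":[0,0,0],"delta_rot":[0,0,0]}])

```text
time: 28.87
position: [0.5146, -0.4016, 0.0474]
tool_rot: [0.99, 0.144, -0.004, -0.003]
ft_force: [-1.0, -0.5, -0.7]
gripper_width: 1.001
gripper_force: 0.0
```

Request:
move_arm(plan=[{"fingers":1,"xyz":[0,0,0.08],"delta_rot":[0,0,0]},{"fingers":1,"xyz":[0,0,0.07],"delta_rot":[0,0,0]},{"fingers":1,"xyz":[0,0,0],"delta_rot":[0,0,0]},{"fingers":1,"xyz":[0,0,0],"delta_rot":[0,0,0]}])

```text
time: 29.2
position: [0.5171, -0.4045, 0.0149]
tool_rot: [0.99, 0.143, -0.0, -0.0]
ft_force: [0.3, -0.1, 0.8]
gripper_width: 1.002
gripper_force: 0.0
```

Request:
move_arm(plan=[{"fingers":0.6,"xyz":[0,0,0],"delta_rot":[0,0,0]},{"fingers":0.3,"xyz":[0,0,0],"delta_rot":[0,0,0]},{"fingers":0.1,"xyz":[0,0,0],"delta_rot":[0,0,0]},{"fingers":0.1,"xyz":[0,0,0],"delta_rot":[0,0,0]},{"fingers":0.1,"xyz":[0,0,0],"delta_rot":[0,0,0]}], grip_force=45)

```text
time: 29.62
position: [0.5178, -0.4059, 0.0164]
tool_rot: [0.99, 0.142, 0.001, 0.001]
ft_force: [-0.6, 1.5, 5.8]
gripper_width: 0.761
gripper_force: 51.2
```

Request:
move_arm(plan=[{"fingers":0.1,"xyz":[0,0,0],"delta_rot":[0,0,0]},{"fingers":0.1,"xyz":[0,0,0],"delta_rot":[0,0,0]},{"fingers":0.1,"xyz":[0,0,0],"delta_rot":[0,0,0]}])

```text
time: 29.87
position: [0.5178, -0.4059, 0.0164]
tool_rot: [0.99, 0.142, 0.001, 0.001]
ft_force: [0.0, 0.5, 5.4]
gripper_width: 0.758
gripper_force: 51.2
```

Request:
move_arm(plan=[{"fingers":0.1,"xyz":[0,0,-0.05],"delta_rot":[0,0,0]},{"fingers":0.1,"xyz":[0,0,-0.13],"delta_rot":[0,0,0]},{"fingers":0.1,"xyz":[0,0,-0.14],"delta_rot":[0,0,0]},{"fingers":0.1,"xyz":[0,0,-0.14],"delta_rot":[0,0,0]},{"fingers":0.1,"xyz":[0,0,-0.14],"delta_rot":[0,0,0]}])

```text
time: 30.28
position: [0.516, -0.4052, 0.1667]
tool_rot: [0.99, 0.142, -0.001, -0.0]
ft_force: [0.8, -0.4, -1.5]
gripper_width: 0.76
gripper_force: 50.7
```

Request:
move_arm(plan=[{"fingers":0.1,"xyz":[0.0598,-0.128,0],"delta_rot":[0,0,0]},{"fingers":0.1,"xyz":[0.0598,-0.128,0],"delta_rot":[0,0,0]},{"fingers":0.1,"xyz":[0.0598,-0.128,0],"delta_rot":[0,0,0]},{"fingers":0.1,"xyz":[0.0598,-0.128,0],"delta_rot":[0,0,0]},{"fingers":0.1,"xyz":[0.0598,-0.128,0],"delta_rot":[0,0,0]}])

```text
time: 30.7
position: [0.543, -0.2294, 0.1654]
tool_rot: [0.99, 0.142, -0.0, 0.0]
ft_force: [0.7, 0.5, -1.8]
gripper_width: 0.753
gripper_force: 50.7
```

Request:
move_arm(plan=[{"fingers":0.1,"xyz":[0.0598,-0.128,0],"delta_rot":[0,0,0]},{"fingers":0.1,"xyz":[0.0598,-0.128,0],"delta_rot":[0,0,0]},{"fingers":0.1,"xyz":[0.0598,-0.128,0],"delta_rot":[0,0,0]},{"fingers":0.1,"xyz":[0.0598,-0.128,0],"delta_rot":[0,0,0]},{"fingers":0.1,"xyz":[0.0598,-0.128,0],"delta_rot":[0,0,0]}])

```text
time: 31.12
position: [0.5698, -0.0546, 0.1652]
tool_rot: [0.99, 0.142, -0.0, -0.0]
ft_force: [1.2, -0.0, -1.3]
gripper_width: 0.76
gripper_force: 50.7
```

Request:
move_arm(plan=[{"fingers":0.1,"xyz":[0.0598,-0.128,0],"delta_rot":[0,0,0]},{"fingers":0.1,"xyz":[0.0598,-0.128,0],"delta_rot":[0,0,0]},{"fingers":0.1,"xyz":[0.0598,-0.128,0],"delta_rot":[0,0,0]},{"fingers":0.1,"xyz":[0.0598,-0.128,0],"delta_rot":[0,0,0]},{"fingers":0.1,"xyz":[0,0,0],"delta_rot":[0,0,0]}])

```text
time: 31.53
position: [0.5917, 0.0956, 0.166]
tool_rot: [0.989, 0.148, 0.002, -0.005]
ft_force: [0.3, 2.8, -1.6]
gripper_width: 0.756
gripper_force: 50.7
```

Request:
move_arm(plan=[{"fingers":0.1,"xyz":[0,0,0],"delta_rot":[0,0,0.0272]},{"fingers":0.1,"xyz":[0,0,0],"delta_rot":[0,0,0.0272]},{"fingers":0.1,"xyz":[0,0,0],"delta_rot":[0,0,0]},{"fingers":0.1,"xyz":[0,0,0],"delta_rot":[0,0,0]}])

```text
time: 31.87
position: [0.591, 0.0832, 0.1648]
tool_rot: [0.998, 0.058, -0.0, -0.0]
ft_force: [-1.0, -0.1, -2.0]
gripper_width: 0.759
gripper_force: 50.7
```

Run:
```python
from h import *
s=snap('wrist','w12.png'); np.savez('w12.npz',**s); st=ctrl.sense(); p=st['position']; print(p,st['tool_rot'].round(4),st['gripper_width'])
u,v=proj(s,[.6135,.223,.008]); print(u,v)
hsv=cv2.cvtColor(s['img'],cv2.COLOR_RGB2HSV).astype(int); m=((hsv[...,1]<45)&(hsv[...,2]>110)).astype(np.uint8); m=cv2.morphologyEx(m,cv2.MORPH_OPEN,np.ones((5,5)))
c=max(cv2.findContours(m,0,1)[0],key=cv2.contourArea).reshape(-1,2); print(cv2.boundingRect(c))
P=np.array([ray(s,*q,.008)[:2] for q in c.astype(float)])*1000; print(cv2.minAreaRect(P.astype(np.float32)))
```

```text
[0.59102462 0.08316928 0.16461088] [ 9.983e-01  5.830e-02 -5.000e-04 -1.000e-04] 0.7609237821691968
180.54257765425973 142.96282002268995
(126, 96, 103, 91)
((613.1409301757812, 224.42698669433594), (88.60652923583984, 89.85225677490234), 6.745728969573975)
```

View pics/w12.png

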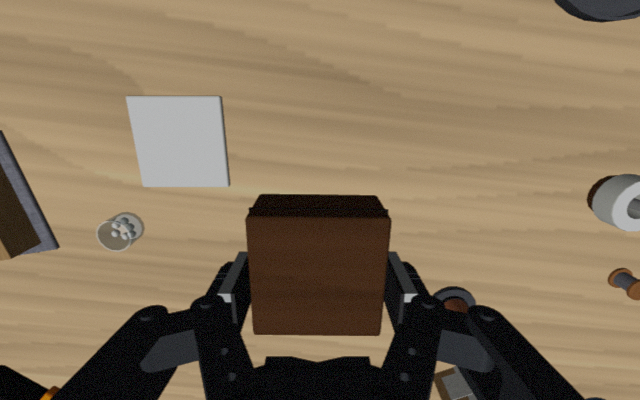

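The box is held level and lined up with the tile (180,142), which measures (0.613, 0.224) with yaw 6.7°. The tape is down over its stand at (620,200). One offset check on the box: its top corners are at (248,217), (389,216), (254,334), (380,334).

Run:
```python
from h import *
s=dict(np.load('w12.npz')); C=np.array([ray(s,*p,.1844) for p in [(248,217),(389,216),(254,334),(380,334)]]); print(C.round(4)); m=C.mean(0)
y=2*np.arcsin(.0582); c,si=np.cos(y),np.sin(y); e=(C[0]-C[2]+C[1]-C[3]); print('yaw',np.degrees(y),np.degrees(np.arctan2(e[1],e[0])), 'sizes',np.linalg.norm(C[0]-C[1]),np.linalg.norm(C[2]-C[3]),np.linalg.norm(C[0]-C[2]))
for m in (C.mean(0),np.array([.5905,.0835,0])):
  d=np.array([.6133,.2238])-m[:2]; print(m,d,'tool',np.array([c*d[0]+si*d[1],si*d[0]-c*d[1]])/.25)
```

```text
[[0.6184 0.118  0.1844]
 [0.6263 0.0556 0.1844]
 [0.5536 0.1121 0.1844]
 [0.5612 0.0475 0.1844]]
yaw 6.672999532212699 6.167073005701083 sizes 0.0628691843874896 0.06501701904132297 0.06509849517378116
[0.58986184 0.08329292 0.1844    ] [0.02343816 0.14050708] tool [ 0.15842674 -0.54732655]
[0.5905 0.0835 0.    ] [0.0228 0.1403] tool [ 0.15579512 -0.54680048]
```

Request:
move_arm(plan=[{"fingers":0.1,"xyz":[0.0393,-0.1368,0],"delta_rot":[0,0,0]},{"fingers":0.1,"xyz":[0.0393,-0.1368,0],"delta_rot":[0,0,0]},{"fingers":0.1,"xyz":[0.0393,-0.1368,0],"delta_rot":[0,0,0]},{"fingers":0.1,"xyz":[0.0393,-0.1368,0],"delta_rot":[0,0,0]},{"fingers":0.1,"xyz":[0,0,0],"delta_rot":[0,0,0]}])

```text
time: 32.33
position: [0.6136, 0.2358, 0.1649]
tool_rot: [0.998, 0.063, 0.0, -0.006]
ft_force: [0.2, 1.7, -1.1]
gripper_width: 0.76
gripper_force: 50.8
```

Request:
move_arm(plan=[{"fingers":0.1,"xyz":[0,0,0.12],"delta_rot":[0,0,0]},{"fingers":0.1,"xyz":[0,0,0.12],"delta_rot":[0,0,0]},{"fingers":0.1,"xyz":[0,0,0.12],"delta_rot":[0,0,0]},{"fingers":0.1,"xyz":[0,0,0.1],"delta_rot":[0,0,0]},{"fingers":0.1,"xyz":[0,0,0],"delta_rot":[0,0,0]}])

```text
time: 32.75
position: [0.6104, 0.2215, 0.0439]
tool_rot: [0.998, 0.058, -0.006, 0.002]
ft_force: [-1.5, -0.5, -2.6]
gripper_width: 0.758
gripper_force: 50.8
```

Request:
move_arm(plan=[{"fingers":0.1,"xyz":[0,0,0],"delta_rot":[0,0,0]},{"fingers":0.1,"xyz":[0,0,0],"delta_rot":[0,0,0]}])

```text
time: 32.92
position: [0.6155, 0.2242, 0.0506]
tool_rot: [0.998, 0.057, 0.0, -0.001]
ft_force: [0.1, 0.6, -0.9]
gripper_width: 0.757
gripper_force: 50.8
```

Request:
move_arm(plan=[{"fingers":0.1,"xyz":[-0.004,0.002,0.05],"delta_rot":[0,0,0]},{"fingers":0.1,"xyz":[0,0,0.03],"delta_rot":[0,0,0]},{"fingers":0.1,"xyz":[0,0,0.015],"delta_rot":[0,0,0]},{"fingers":0.1,"xyz":[0,0,0],"delta_rot":[0,0,0]},{"fingers":0.1,"xyz":[0,0,0],"delta_rot":[0,0,0]}])

```text
time: 33.33
position: [0.6133, 0.2233, 0.0252]
tool_rot: [0.998, 0.057, -0.001, -0.0]
ft_force: [-0.3, -0.6, -1.4]
gripper_width: 0.759
gripper_force: 50.9
```

Request:
move_arm(plan=[{"fingers":0.1,"xyz":[0,0,0.007],"delta_rot":[0,0,0]},{"fingers":0.1,"xyz":[0,0,0],"delta_rot":[0,0,0]},{"fingers":0.1,"xyz":[0,0,0],"delta_rot":[0,0,0]}])

```text
time: 33.58
position: [0.6136, 0.2234, 0.0244]
tool_rot: [0.998, 0.057, -0.0, -0.0]
ft_force: [-1.5, -0.6, 5.6]
gripper_width: 0.765
gripper_force: 51.7
```

Contact. I'll release, rise and look.

Request:
move_arm(plan=[{"fingers":0.7,"xyz":[0,0,0],"delta_rot":[0,0,0]},{"fingers":1,"xyz":[0,0,0],"delta_rot":[0,0,0]},{"fingers":1,"xyz":[0,0,0],"delta_rot":[0,0,0]},{"fingers":1,"xyz":[0,0,0],"delta_rot":[0,0,0]},{"fingers":1,"xyz":[0,0,-0.03],"delta_rot":[0,0,0]}])

```text
time: 34.0
position: [0.6122, 0.2227, 0.0297]
tool_rot: [0.998, 0.057, -0.002, 0.0]
ft_force: [0.4, -0.7, 0.1]
gripper_width: 1.001
gripper_force: 0.0
```

Request:
move_arm(plan=[{"fingers":1,"xyz":[0,0,-0.13],"delta_rot":[0,0,0]},{"fingers":1,"xyz":[0,0,-0.16],"delta_rot":[0,0,0]},{"fingers":1,"xyz":[0,0,-0.16],"delta_rot":[0,0,0]},{"fingers":1,"xyz":[0,0,-0.16],"delta_rot":[0,0,0]},{"fingers":1,"xyz":[0,0,-0.16],"delta_rot":[0,0,0]}])

```text
time: 34.42
position: [0.6133, 0.223, 0.226]
tool_rot: [0.998, 0.057, -0.001, -0.0]
ft_force: [0.9, 0.1, -0.2]
gripper_width: 1.003
gripper_force: 0.0
```

Request:
move_arm(plan=[{"fingers":1,"xyz":[-0.05,0.12,-0.08],"delta_rot":[0,0,0]},{"fingers":1,"xyz":[-0.05,0.12,-0.08],"delta_rot":[0,0,0]},{"fingers":1,"xyz":[-0.05,0.12,0],"delta_rot":[0,0,0]},{"fingers":1,"xyz":[-0.05,0.12,0],"delta_rot":[0,0,0]},{"fingers":1,"xyz":[0,0,0],"delta_rot":[0,0,0]}])

```text
time: 34.83
position: [0.5764, 0.0887, 0.2642]
tool_rot: [0.999, 0.052, -0.002, 0.004]
ft_force: [0.1, -0.9, -0.5]
gripper_width: 1.0
gripper_force: 0.0
```

Request:
move_arm(plan=[{"fingers":1,"xyz":[0,0,0],"delta_rot":[0,0,0]},{"fingers":1,"xyz":[0,0,0],"delta_rot":[0,0,0]},{"fingers":1,"xyz":[0,0,0],"delta_rot":[0,0,0]}])

```text
time: 35.08
position: [0.5778, 0.1, 0.2637]
tool_rot: [0.998, 0.058, -0.001, -0.001]
ft_force: [-0.1, 0.8, -0.4]
gripper_width: 0.998
gripper_force: 0.0
```

Run:
```python
from h import *
s=snap('wrist'); a=snap('scene'); t=snap('top'); np.savez('w13.npz',**s); np.savez('t13.npz',**t); np.savez('s13.npz',**a); print(ctrl.sense()['position'])
for n,X in [('tile',(.6133,.2238,.008)),('coaster',(.4715,.1125,.006)),('disc',(.452,-.0958,.008)),('stand',(.611,-.2268,.014)),('mat',(.5305,.421,.006))]: print(n,proj(s,X).round(),proj(a,X).round())
# crops: mosaic of wrist (640x400 -> 800x300 crop parts)
S=s['img'][:,:,::-1]; A=a['img'][160:280,180:500,::-1]
f=lambda i,w,h:cv2.resize(i,(w,h),interpolation=cv2.INTER_CUBIC)
cv2.imwrite('pics/fin.png',np.vstack([f(S[40:300],800,300+25)[:300],f(A,800,300)]))
```

```text
[0.57772492 0.0996874  0.26335124]
tile [226. 123.] [409. 198.]
coaster [301. 231.] [351. 192.]
disc [437. 258.] [293. 213.]
stand [564. 166.] [289. 256.]
mat [ 80. 168.] [430. 168.]
```

View pics/fin.png

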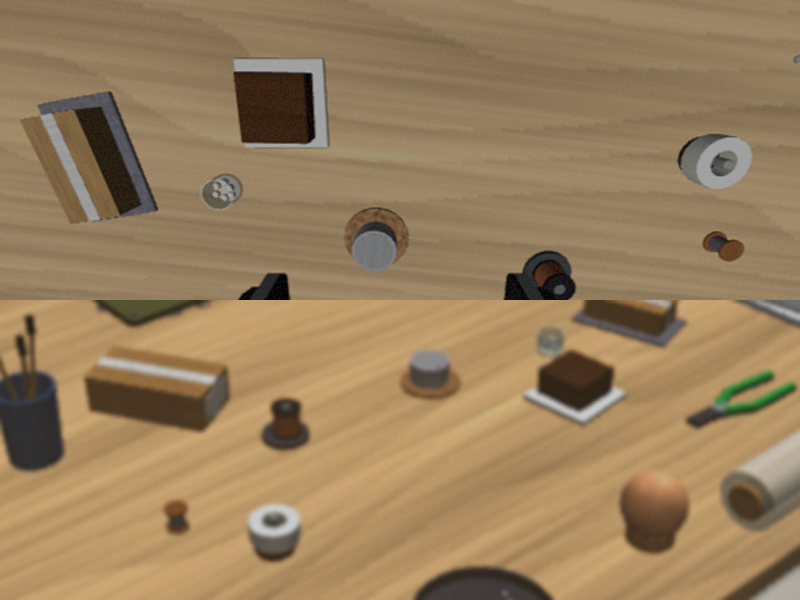

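All five are upright on their places. One numeric check before handing in.

Run:
```python
from h import *
s=dict(np.load('w13.npz')); f=lambda x,y:(x*.8,40+y*260/325)
k=[f(234,72),f(312,71),f(240,143),f(313,143)]
print('box',np.mean([ray(s,*p,.044) for p in [f(235,71),f(306,71),f(241,143),f(308,143)]],0))
print('tile',np.mean([ray(s,*p,.008) for p in [f(234,58),f(324,58),f(243,147),f(328,147)]],0))
print('tin',ray(s,*f(375,249.5),.034)); print('coaster',ray(s,*f(376.5,238),.006))
print('spool',ray(s,*f(559,287),.044),'tape',ray(s,*f(722.5,162),.038))
```

```text
box [0.61265558 0.22273611 0.044     ]
tile [0.61323745 0.22387572 0.008     ]
tin [0.47185218 0.11203537 0.034     ]
coaster [0.47285754 0.11193382 0.006     ]
spool [ 0.45509839 -0.09545157  0.044     ] tape [ 0.61180122 -0.22485887  0.038     ]
```

All are within about 3 mm; handing in.

```bash
python3 -c "
from rig import ctrl
print(ctrl.hand_in())"
```

```text
the job is handed in; nothing more can be done
None
```

The job is handed in at about 35 s of the 144 s allowed: all five things stand upright on their own places, measured within about 3 mm of the middle, with the carton and box square and the tape roll down on the stand's foot.

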